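Leak check: chock bottles on the drainboard, then stand them upright

TASK

The sealed sample bottles have been standing upside down on the black mat for a leak check; next comes the check on the side. Set a forked steel chock on the sloping drainboard for each bottle and lay every bottle on its side across the slope against a chock, so that it stays put when you let go; leave all of them lying still there together for five seconds, then stand each of them upright, cap up, back on the mat. Do not drop a bottle or let one fall, and leave the tissue box and the beakers alone.

Things in the scene. Friction and masses are not known exactly. Their poses are not given: they have to be found in the camera images.
- board: Grey drainboard, fixed, 250 (x) x 430 mm (y). Its plane top face slopes 8 deg: it rises along the board's own +x (away from the robot), is level along y, and is 34 mm above the bench at the centre. A rim 12 mm high runs along the low edge, 125 mm downslope of the centre. Origin: on the bench under the centre, z vertical. Dark lines are flat. An unchocked bottle rolls down it.
- board_face (a point): Centre of the drainboard's sloping top face (axes as the board's: x horizontal towards the high side, z vertical).
- mat: Black rubber mat, fixed flat on the bench, to the left or right of the board, 310 mm (x) by 140 mm (y) by 4 mm thick; origin under its centre. The bottles stand on it at the start and must stand on it at the end.
- pad: Cork pad, fixed flat on the bench on the other side of the board, 310 x 140 x 4 mm, origin under its centre. The chocks lie on it at the start.
- bottle_1: Sealed white bottle, 125 mm long, 0.18-0.31 kg: black cap 43 mm across, 21 mm long, a cone, then a straight body 56 mm across from 31 to 125 mm from the cap's end. Origin: centre of the CAP's flat outer end; z runs from cap to base (up at the start, upside down; level when lying; down when upright). Balances 68 mm from the cap's end. May be absent: 2 or 3 are there.
- bottle_2: Sealed white bottle, 125 mm long, 0.18-0.31 kg: black cap 43 mm across, 21 mm long, a cone, then a straight body 56 mm across from 31 to 125 mm from the cap's end. Origin: centre of the CAP's flat outer end; z runs from cap to base (up at the start, upside down; level when lying; down when upright). Balances 68 mm from the cap's end. May be absent: 2 or 3 are there.
- bottle_3: Sealed white bottle, 125 mm long, 0.18-0.31 kg: black cap 43 mm across, 21 mm long, a cone, then a straight body 56 mm across from 31 to 125 mm from the cap's end. Origin: centre of the CAP's flat outer end; z runs from cap to base (up at the start, upside down; level when lying; down when upright). Balances 68 mm from the cap's end. May be absent: 2 or 3 are there.
- chock_1: Steel chock, 0.32 kg: bar 20 (x) x 68 (y) x 28 mm high, gripped across its 20 mm; two prongs along +x from x = 10 to 52 mm, 14 wide, 10 high, 40 mm gap between them. Origin: underside, below the bar's centre; z up. On the board the prongs point upslope; the bottle rests on their ends, its axis 73 mm from the bar's centre; fingertips fit in the gap. Friction holds it.
- chock_2: Steel chock, 0.32 kg: bar 20 (x) x 68 (y) x 28 mm high, gripped across its 20 mm; two prongs along +x from x = 10 to 52 mm, 14 wide, 10 high, 40 mm gap between them. Origin: underside, below the bar's centre; z up. On the board the prongs point upslope; the bottle rests on their ends, its axis 73 mm from the bar's centre; fingertips fit in the gap. Friction holds it.
- chock_3: Steel chock, 0.32 kg: bar 20 (x) x 68 (y) x 28 mm high, gripped across its 20 mm; two prongs along +x from x = 10 to 52 mm, 14 wide, 10 high, 40 mm gap between them. Origin: underside, below the bar's centre; z up. On the board the prongs point upslope; the bottle rests on their ends, its axis 73 mm from the bar's centre; fingertips fit in the gap. Friction holds it.
- tissue_box: Bystander: white and blue paper box, 90 x 200 x 75 mm, beyond the board; origin under its centre.
- beaker_1: Bystander: upturned glass beaker, 84 mm across, 115 mm high, beyond the board; origin under its centre.
- beaker_2: Bystander: upturned glass beaker, 84 mm across, 115 mm high, beyond the board; origin under its centre.
Mind the look-alikes: they are no part of the job. What is shaped like the bottle_2 but green is not meant.

How it is judged:
By the outcome, as a careful person would: the job done as asked, in the order asked, and still so for the second after the job is handed in, with the robot touching nothing.
Of bottle_1, bottle_2, bottle_3 only 2 to 3 are there at a start; the rules pass over those that are not, and their reading is None.
At some moment in a run one of chock_1, chock_2, chock_3 may be knocked a few centimetres aside while the robot is not near it.
It also fails if it takes over 210 s, if anything falls off the work surface, if the arm or the gripper's body presses on something with over 40 N, if the wrist force passes 120 N, or if a joint passes its speed limit or range.

ROBOT

A 6-joint arm with a two-finger parallel gripper is mounted at the origin on the work surface. World frame = base frame: x ahead of the robot, y to its left, z up, the work surface at z = 0. Lengths are in m, angles in rad, forces in N, time in s.
With the tool pointing down it reaches from about 0.375 to 0.9 m from the base axis. Payload 3.1 kg.
Tool frame: the origin (TCP) lies at the very end of the fingers, on their centre line; the grasp point (between the pads) lies 19 mm behind it (grip_depth is the distance from the TCP to the grasp point, in m); z points along the fingers, y is the line along which they close (so a half turn about z gives the same grasp; the last joint's range is limited). The gripper opens to 85 mm and grips with 20 to 120 N. Pads are 22 mm wide; open, the fingers measure 114 mm over their backs; the gripper's body (76 mm by 85 mm) begins 54 mm behind the grasp point. The pads swing forward as they close: fully open they stand 13 mm farther back than shut.
Start: joints at [-1.433, 0.527, 1.433, -0, 1.181, -0.178], TCP at [0.194, -0.594, 0.231] pointing down, gripper open.
Joint ranges: [-3.08, 3.08], [-0.75, 2.2], [0.22, 2.44], [-1.43, 4.57], [0, 2.65], [-2.85, 2.85]. Speed limits (rad/s): [2.79, 2.79, 3.14, 3.14, 3.14, 3.14].

INTERFACE

Orientations are given as a unit quaternion [x, y, z, w].
In Python, from station import * gives the robot as it stands.
- The arm moves only by the tool apply_moves, never from a script. Its argument "plan" is a list of rows, each a list of 7 numbers: the shift along the tool's x, y, z in m, then the turn, a rotation vector about the tool's x, y, z in rad, then the gripper command: -1 is fully open, 1 is shut, values between are in proportion. In form: [[dx, dy, dz, wx, wy, wz, jaw], ...]. A call has 1 to 8 rows; each row shifts and turns the commanded pose from where the row before left it, along the tool's axes as they then stand; what a row does not reach is not made up. A row lasts 1/8 s, in which the tool goes at most 62.5 mm and 10.7 degrees, less where a joint would pass 70% of its speed; a pose out of reach is approached as far as the arm can. A call is refused whole if a number of a shift passes 0.0625 or a number of a turn 0.188, either way. A call with a gripper value outside its range is refused whole. The fingers move at their own pace and stop on an object; "force" is the grip in N (left out, the last holds). Time passes only in rows, so rows that do not move let the fingers close. It gives the time, the measured TCP pose, the force, the opening and the grip force at its end, in the units of the state.
- sense(): the state, without advancing time (a new reading comes with each control period).
- snapshot(name): name is "scene" or "side" or "wrist"; returns the picture (400x640x3 uint8, red, green, blue); there is no depth.
- calibration(name): a dict with "camera_matrix" (3x3 intrinsics, pixels), "R" (3x3) and "t" (3): a world point X has camera coordinates R X + t; the wrist camera has in their place "mount" (4x4, takes a point from camera to tool coordinates, whose origin is the TCP and whose axes are the flange's). Camera axes: x right, y down, z forward; pixel columns grow to the right and rows downward; lengths in m; the calibration is good to about 2 mm. A picture is of the moment at which its call begins: read the wrist's pose just before it. calibration takes no time and is no camera call.
- sign_off(): hands the job in; it is judged then, once.
The state is a dict: "t": time; "q": joint angles; "qd": joint speeds; "tau": joint torques, N m; "tcp_pos": TCP position; "tool_rot": TCP orientation; "force": force on the tool from outside, world axes, zero at the start; "ft_torque": the same for the moment, N m; "finger_gap": opening from 0.0 (shut) to 1.0 (fully open); "gripper_force": force on a finger pad.
Only numpy, scipy, OpenCV 4.12 (cv2) and the standard library are available. Lean on these libraries where they do the work, as an engineer would, in place of code of your own. Each camera call takes 0.05 s, during which the arm holds its last target. There are 200 camera calls.

## Working session

There is one attempt and no reset: what is moved stays moved. The work goes in short steps, Python scripts to look and compute and a tool call to move; the robot and the scene stay as the last step left them, time stands still between calls to the robot, and variables do not carry over. Pictures are saved under pics/ and viewed, at most 14 in all, crops included, and the job is handed in when it is done.

Besides the shell and the picture viewer there is one more tool, called after "Emit:" as a command line: name --pt "numbers of a row" for each row, then --argument value for the rest. apply_moves: Moves the arm, as the interface text tells. Its arguments: {"type":"object","properties":{"plan":{"type":"array"},"force":{"type":"number"}},"required":["plan"]}

```bash
ls; mkdir -p pics
python3 - <<'E'
from station import *
import cv2,numpy as np
for n in("scene","side"):
    im=snapshot(n); cv2.imwrite(f"pics/{n}0.png",im[:,:,::-1])
    c=calibration(n); print(n,np.round(c["camera_matrix"],1).tolist(),np.round(-c["R"].T@c["t"],3),np.round(c["R"][2],2))
print(calibration("wrist")); print(sense())
E
```

```text
pics
scene [[498.1, 0.0, 328.9], [0.0, 498.1, 205.4], [0.0, 0.0, 1.0]] [ 1.625 -0.598  0.895] [-0.7   0.44 -0.56]
side [[465.2, 0.0, 316.3], [0.0, 465.2, 199.2], [0.0, 0.0, 1.0]] [-0.093  1.096  0.922] [ 0.44 -0.68 -0.58]
{'camera_matrix': array([[280.14807877,   0.        , 321.92371891],
       [  0.        , 280.14807877, 203.7516967 ],
       [  0.        ,   0.        ,   1.        ]]), 'mount': array([[-5.05717328e-04, -9.54211150e-01, -2.99133459e-01,
         7.70598083e-02],
       [ 9.99999775e-01, -3.50419968e-04, -5.72796416e-04,
         4.06669334e-04],
       [ 4.41746390e-04, -2.99133681e-01,  9.54211112e-01,
        -1.42865867e-01],
       [ 0.00000000e+00,  0.00000000e+00,  0.00000000e+00,
         1.00000000e+00]])}
{'t': 0.1, 'q': array([-1.43351114e+00,  5.28384587e-01,  1.43377584e+00,  1.86127474e-06,
        1.18141851e+00, -1.78484700e-01]), 'qd': array([-3.35345604e-04, -2.13663724e-03, -3.25379378e-03,  9.57749108e-04,
        2.40159261e-03,  9.57405957e-05]), 'tau': array([-3.42913700e-04, -4.43302917e+01, -1.78586322e+01, -2.06362483e-04,
        3.92551854e-03,  8.60217071e-07]), 'tcp_pos': array([ 0.19404003, -0.5934326 ,  0.23042396]), 'tool_rot': array([ 9.87561610e-01,  1.57229384e-01,  2.13174609e-05, -9.92912831e-04]), 'force': array([ 0.24970523, -1.2312551 , -0.86854919]), 'ft_torque': array([-0.02349411,  0.05402153, -0.03467815]), 'gripper_force': 0.0, 'finger_gap': 0.9988673076127337}
```

View pics/scene0.png

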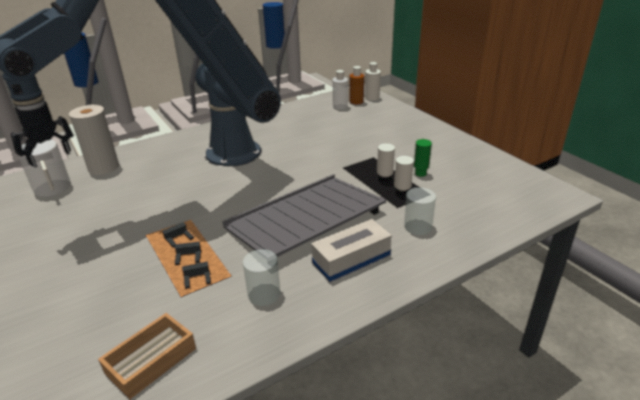

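View pics/side0.png

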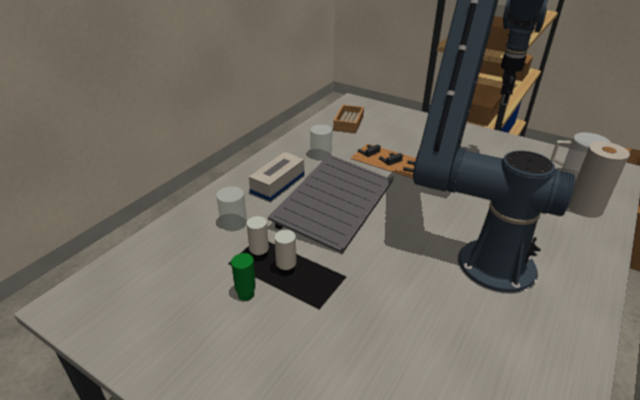

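The scene shows two white bottles at about (386,160) and (404,173) on the mat. The green look-alike is at (423,157), and the three chocks are on the pad at (178,235), (187,250) and (196,270). The side view agrees, with bottles at (258,235) and (286,250).

```bash
cat > h.py <<'E'
from station import *
import cv2,numpy as np
from scipy.spatial.transform import Rotation as Ro
def cam(n):
    c=calibration(n);K=c["camera_matrix"]
    if n!="wrist": return K,c["R"],c["t"]
    s=sense();T=np.eye(4);T[:3,:3]=Ro.from_quat(s["tool_rot"]).as_matrix();T[:3,3]=s["tcp_pos"]
    M=np.linalg.inv(T@c["mount"]);return K,M[:3,:3],M[:3,3]
def ray(C,px):
    K,R,t=C;d=R.T@np.linalg.inv(K)@np.array([px[0],px[1],1.]);return -R.T@t,d
def onz(C,px,z):
    o,d=ray(C,px);return o+d*(z-o[2])/d[2]
def onplane(C,px,p,n):
    o,d=ray(C,px);return o+d*(((np.array(p)-o)@n)/(d@n))
def proj(C,X):
    K,R,t=C;u=K@(R@np.array(X)+t);return u[:2]/u[2]
def st():
    s=sense();print("t%.2f"%s["t"],"tcp",np.round(s["tcp_pos"],4),"R",np.round(Ro.from_quat(s["tool_rot"]).as_matrix(),3).tolist(),"gap",round(s["finger_gap"],3),"gf",round(s["gripper_force"],1),"F",np.round(s["force"],1),"q",np.round(s["q"],2))
def save(n,f):
    C=cam(n);im=snapshot(n);cv2.imwrite(f"pics/{f}.png",im[:,:,::-1]);return C,im
E
python3 - <<'E'
from h import *
C=cam("scene");D=cam("side")
P=lambda C,l,z:print([np.round(onz(C,p,z)[:2],3).tolist() for p in l])
P(C,[(386,177),(404,190),(423,173)],0.004)
P(D,[(258,253),(286,268),(245,297)],0.004)
P(C,[(345,167),(380,159),(146,232),(188,222),(229,272),(183,291)],0.004)
P(D,[(320,305),(345,275),(231,262)],0.004)
P(C,[(178,235),(187,250),(196,270)],0.02)
P(C,[(226,223),(335,178)],0.028);P(C,[(384,205)],0.05)
P(D,[(343,248),(392,178)],0.028);P(D,[(335,155),(272,215)],0.05)
st()
E
```

```text
[[0.48, 0.36], [0.58, 0.357], [0.532, 0.483]]
[[0.598, 0.334], [0.493, 0.34], [0.519, 0.487]]
[[0.342, 0.283], [0.367, 0.422], [0.326, -0.425], [0.348, -0.303], [0.631, -0.291], [0.632, -0.418]]
[[0.34, 0.403], [0.34, 0.273], [0.639, 0.406]]
[[0.416, -0.355], [0.498, -0.357], [0.592, -0.366]]
[[0.451, -0.219], [0.419, 0.189]]
[[0.665, 0.204]]
[[0.388, 0.203], [0.43, -0.213]]
[[0.663, -0.209], [0.636, 0.213]]
t0.10 tcp [ 0.194  -0.5934  0.2304] R [[0.951, 0.311, -0.0], [0.311, -0.951, 0.002], [0.0, -0.002, -1.0]] gap 0.999 gf 0.0 F [ 0.2 -1.2 -0.9] q [-1.43  0.53  1.43  0.    1.18 -0.18]
```

```bash
cat > lg.py <<'E'
from h import *
s=sense();open("log.txt","a").write(" ".join("%.6f"%v for v in [*s["q"],*s["tcp_pos"],*s["tool_rot"]])+"\n");print(round(s["t"],2),np.round(s["q"],3),np.round(s["tcp_pos"],4))
E
python3 lg.py
```

```text
0.1 [-1.434  0.528  1.434  0.     1.181 -0.178] [ 0.194  -0.5934  0.2304]
```

Emit:
apply_moves --pt "0.045 -0.016 -0.03 0 0 0 -1" --pt "0.045 -0.016 -0.03 0 0 0 -1" --pt "0.045 -0.016 -0.03 0 0 0 -1" --pt "0.045 -0.016 -0.03 0 0 0 -1" --pt "0 0 0 0.1 0 0 -1" --pt "0 0 0 0.1 0 0 -1" --pt "0 0 0 0.1 0 0 -1" --pt "0 0 0 0 0 0 -1"

```text
t: 1.1
tcp_pos: [0.3453, -0.4781, 0.3494]
tool_rot: [0.976, 0.155, -0.024, -0.148]
force: [-0.3, -0.3, 0.1]
finger_gap: 1.002
gripper_force: 0.0
```

```bash
python3 lg.py
```

```text
1.1 [-1.15   0.511  1.165  0.031  1.766  0.107] [ 0.3453 -0.4781  0.3494]
```

Emit:
apply_moves --pt "0 0 0 -0.1 0 0 -1" --pt "0 0 0 -0.1 0 0 -1" --pt "0 0 0 -0.1 0 0 -1" --pt "0 0 0 0 0.1 0 -1" --pt "0 0 0 0 0.1 0 -1" --pt "0 0 0 0 0.1 0 -1" --pt "0 0 0 0 0 0 -1"

```text
t: 1.98
tcp_pos: [0.3438, -0.477, 0.351]
tool_rot: [0.977, 0.154, 0.147, -0.023]
force: [-0.2, -1.1, 0.0]
finger_gap: 0.999
gripper_force: 0.0
```

```bash
python3 lg.py
```

```text
1.98 [-1.29   0.342  1.439  0.304  1.379 -0.094] [ 0.3438 -0.477   0.351 ]
```

Emit:
apply_moves --pt "0 0 0 0 -0.1 0 -1" --pt "0 0 0 0 -0.1 0 -1" --pt "0 0 0 0 -0.1 0 -1" --pt "0.06 -0.02 0 0 0 -0.18 -1" --pt "0.055 0.01 0 0 0 -0.18 -1" --pt "0.05 0.01 0 0 0 -0.18 -1" --pt "0 0 0 0 0 -0.18 -1" --pt "0 0 0 0 0 0 -1"

```text
t: 2.98
tcp_pos: [0.495, -0.398, 0.3515]
tool_rot: [0.869, 0.495, -0.001, 0.0]
force: [-0.5, -0.6, -0.2]
finger_gap: 1.001
gripper_force: 0.0
```

```bash
python3 lg.py
```

```text
2.98 [-8.520e-01  4.380e-01  1.249e+00 -1.000e-03  1.454e+00 -3.170e-01] [ 0.495  -0.398   0.3515]
```

Emit:
apply_moves --pt "0 0 0 0.0 0 -0.18 -1" --pt "0 0 0 0 0 -0.18 -1" --pt "0 0 0 0 0 -0.175 -1" --pt "0 0 0 0 0 0 -1" --pt "0 0 0 0 0 0 -1"

```text
t: 3.6
tcp_pos: [0.4937, -0.3994, 0.3515]
tool_rot: [0.709, 0.706, -0.0, 0.0]
force: [-0.1, 0.0, -0.6]
finger_gap: 1.0
gripper_force: 0.0
```

```bash
python3 lg.py; python3 -c "
from h import *
st();save('wrist','w1')"
```

```text
3.6 [-0.856  0.438  1.249 -0.     1.455 -0.851] [ 0.4937 -0.3994  0.3515]
t3.60 tcp [ 0.4937 -0.3994  0.3515] R [[0.004, 1.0, -0.0], [1.0, -0.004, -0.0], [-0.0, -0.0, -1.0]] gap 1.0 gf 0.0 F [-0.1  0.  -0.6] q [-0.86  0.44  1.25 -0.    1.45 -0.85]
```

View pics/w1.png

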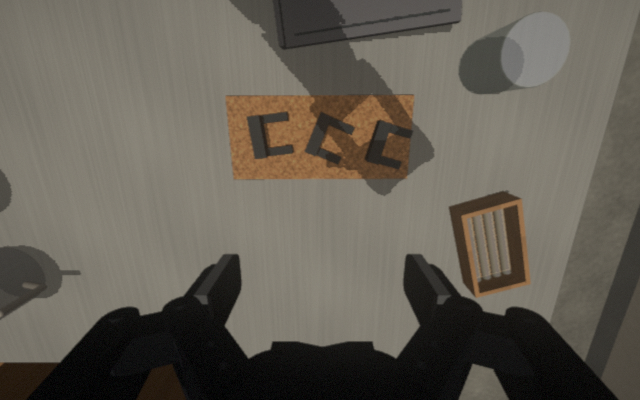

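The wrist view shows three chocks with bars at about (258,137), (320,137) and (380,143). Their prongs point right (+x), turned by small yaws.

```bash
cat > fk.py <<'E'
import numpy as np
from scipy.optimize import least_squares
from scipy.spatial.transform import Rotation as Ro
def fk(q,p):
    h,d,L1,L2,lt,a,s4,s6,e=p
    rz=lambda v:Ro.from_euler("z",v); ry=lambda v:Ro.from_euler("y",v)
    R=rz(q[0]); x=np.array([0,0,h])
    x=x+R.apply([a,d,0]); R=R*ry(q[1]); x=x+R.apply([0,0,L1]); R=R*ry(q[2]); x=x+R.apply([e,0,L2])
    R=R*rz(s4*q[3])*ry(q[4]); x=x+R.apply([0,0,lt]); 
    R=R*rz(s6*q[5])*Ro.from_matrix([[0,-1,0],[1,0,0],[0,0,1]])
    return x,R
if __name__=="__main__":
    D=np.loadtxt("log.txt")
    for s4 in(1,-1):
      for s6 in (1,-1):
       for half in (0,1):
        def res(p,full=False):
            r=[]
            for w in D:
                x,R=fk(w[:6],[*p[:6],s4,s6,p[6]]); 
                if half:R=R*Ro.from_euler("z",np.pi)
                r+=[*(x-w[6:9]),*(0.3*(Ro.from_quat(w[9:])*R.inv()).as_rotvec())]
            return np.array(r)
        f=least_squares(res,[.2,.11,.4,.4,.2,0,0]);print(s4,s6,half,f.cost,np.round(f.x,4))
E
python3 fk.py
```

```text
1 1 0 8.041956019239733e-13 [0.2742 0.111  0.588  0.3917 0.2967 0.     0.1141]
1 1 1 2.2206599949830887 [0.2742 0.111  0.588  0.3917 0.2967 0.     0.1141]
1 -1 0 0.15797542086364746 [0.2742 0.111  0.588  0.3917 0.2967 0.     0.1141]
1 -1 1 1.503516451224206 [0.2742 0.111  0.588  0.3917 0.2967 0.     0.1141]
-1 1 0 0.021561195097584335 [ 0.0197  0.1264  0.2636  0.3847 -0.0587  0.0892 -0.086 ]
-1 1 1 2.1901557464948143 [ 0.0197  0.1264  0.2636  0.3847 -0.0587  0.0892 -0.086 ]
-1 -1 0 0.17733220759191906 [ 0.0197  0.1264  0.2636  0.3847 -0.0587  0.0892 -0.086 ]
-1 -1 1 1.5445994530190794 [ 0.0197  0.1264  0.2636  0.3847 -0.0587  0.0892 -0.086 ]
```

Run:
```python
import cv2
im=cv2.imread("pics/w1.png");c=cv2.resize(im[80:190,215:440],None,fx=3.5,fy=3.5,interpolation=cv2.INTER_CUBIC);c=cv2.convertScaleAbs(c,alpha=2.2,beta=10);cv2.imwrite("pics/w1c.png",c)
```

```text
(no output)
```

View pics/w1c.png

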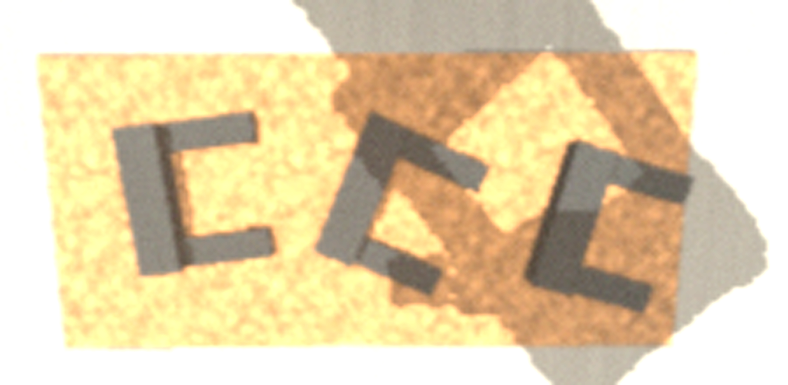

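```bash
cat > ik.py <<'E'
from fk import *
P=[.2742,.111,.588,.3917,.2967,0,1,1,.1141]
lo=np.array([-3.08,-.75,.22,-1.43,0,-2.85]);hi=np.array([3.08,2.2,2.44,4.57,2.65,2.85])
def ik(x,R,seed):
    def r(q):
        a,A=fk(q,P);return [*(a-x),*(.3*(R*A.inv()).as_rotvec())]
    f=least_squares(r,np.clip(seed,lo+.01,hi-.01),bounds=(lo,hi),max_nfev=60);return f.x,np.linalg.norm(f.fun)
def tool(phi,th,roll=0):
    """tool pointing heading phi, th below horizontal, finger line horizontal; roll 0/pi"""
    z=np.array([np.cos(phi)*np.cos(th),np.sin(phi)*np.cos(th),-np.sin(th)]);y=np.array([-np.sin(phi),np.cos(phi),0])
    if roll:y=-y
    return Ro.from_matrix(np.c_[np.cross(y,z),y,z])
def joints(q):
    h,d,L1,L2,lt,a,_,_,e=P;ry=lambda v:Ro.from_euler("y",v);R=Ro.from_euler("z",q[0])
    s=R.apply([0,d,0])+[0,0,h];R=R*ry(q[1]);el=s+R.apply([0,0,L1]);R=R*ry(q[2]);w=el+R.apply([e,0,L2]);return el,w
SEEDS=[[0.3,.5,1.4,a,b,c] for a in(0,1.57,3.1) for b in(.5,1.5) for c in(-1.5,0,1.5)]
E
python3 - <<'E'
from ik import *
for b in [(.485,.345),(.595,.345)]:
  for deg in range(-90,211,30):
    for th in(20,40):
      o=set()
      for ro in(0,1):
        R=tool(np.radians(deg),np.radians(th),ro);x=np.array([*b,.084])+R.as_matrix()[:,2]*.025
        for s in SEEDS:
          q,e=ik(x,R,s)
          if e<1e-3:o.add((ro,)+tuple(np.round(q,1)+0.))
      if o:print(b,deg,th,[tuple(map(float,v)) for v in list(o)[:4]])
E
python3 - <<'E'
from h import *
D=np.loadtxt("log.txt")[-1];Tm=np.eye(4);Tm[:3,:3]=Ro.from_quat(D[9:]).as_matrix();Tm[:3,3]=D[6:9]
c=calibration("wrist");M=np.linalg.inv(Tm@c["mount"]);C=(c["camera_matrix"],M[:3,:3],M[:3,3])
f=lambda u,v,z:onz(C,(u/3.5+215,v/3.5+80),z)[:2]
for n,cen,b,t in [("A",(148,199),(161,271),(135,127)),("B",(360,188),(333,254),(388,121)),("C",(570,215),(548,283),(592,147))]:
    d=f(*t,.032)-f(*b,.032);print(n,np.round(f(*cen,.032),4),"len",round(np.linalg.norm(d),4),"yaw",round(np.degrees(np.arctan2(d[1],d[0]))-90,1))
for p in [(40,53),(696,52),(672,345),(66,347)]:print(np.round(f(*p,.004),3))
print(np.round(onz(C,(283,47),.02),3),np.round(onz(C,(460,20),.05),3))
E
```

```text
(0.485, 0.345) -90 20 [(1.0, 0.7, 1.1, 1.1, -0.8, 1.8, -2.2), (0.0, 0.7, 1.1, 1.1, -0.8, 1.8, 0.9)]
(0.485, 0.345) -90 40 [(0.0, 0.7, 1.0, 1.3, -0.6, 1.6, 0.9), (1.0, 0.7, 1.0, 1.3, -0.6, 1.6, -2.2)]
(0.485, 0.345) -60 20 [(1.0, 0.8, 1.1, 1.4, -1.1, 1.5, -2.2), (0.0, 0.8, 1.1, 1.4, -1.1, 1.5, 1.0)]
(0.485, 0.345) -60 40 [(1.0, 0.8, 0.9, 1.5, -0.9, 1.2, -2.3), (0.0, 0.8, 0.9, 1.5, -0.9, 1.2, 0.8)]
(0.485, 0.345) -30 40 [(1.0, 0.8, 0.9, 1.8, -1.4, 0.8, -2.2), (0.0, 0.8, 0.9, 1.8, -1.4, 0.8, 0.9)]
(0.485, 0.345) 0 20 [(0.0, 0.7, 1.0, 2.1, 3.9, 1.2, 1.6), (1.0, 0.7, 1.0, 2.1, 3.9, 1.2, -1.6)]
(0.485, 0.345) 0 40 [(1.0, 0.6, 0.8, 2.0, 4.0, 0.7, -1.8), (0.0, 0.6, 0.8, 2.0, 4.0, 0.7, 1.3)]
(0.485, 0.345) 30 20 [(1.0, 0.4, 1.1, 2.3, 3.0, 1.5, -1.6), (0.0, 0.4, 1.1, 2.3, 3.0, 1.5, 1.5)]
(0.485, 0.345) 30 40 [(1.0, 0.4, 0.9, 2.2, 3.0, 0.8, -1.5), (0.0, 0.4, 0.9, 2.2, 3.0, 0.8, 1.6)]
(0.485, 0.345) 60 20 [(0.0, 0.0, 1.1, 2.2, 2.2, 1.3, 1.5), (1.0, 0.0, 1.1, 2.2, 2.2, 1.3, -1.7)]
(0.485, 0.345) 60 40 [(0.0, 0.1, 0.8, 2.1, 2.1, 0.8, 1.8), (1.0, 0.1, 0.8, 2.1, 2.1, 0.8, -1.4)]
(0.485, 0.345) 90 20
[... 2553 characters left out ...]
(1.0, 0.2, 1.1, 1.0, 0.5, 1.8, -1.0), (0.0, 0.2, 1.1, 1.0, 0.5, 1.8, 2.2)]
(0.595, 0.345) 180 20 [(0.0, 0.3, 1.3, 0.5, 0.4, 2.4, 2.0), (1.0, 0.3, 1.3, 0.5, 0.4, 2.4, -1.2)]
(0.595, 0.345) 180 40 [(0.0, 0.3, 1.2, 0.8, 0.2, 2.0, 1.9), (1.0, 0.3, 1.2, 0.8, 0.2, 2.0, -1.3)]
(0.595, 0.345) 210 20 [(1.0, 0.4, 1.4, 0.4, -0.2, 2.6, -1.8), (0.0, 0.4, 1.4, 0.4, -0.2, 2.6, 1.4)]
(0.595, 0.345) 210 40 [(0.0, 0.4, 1.2, 0.7, -0.1, 2.1, 1.4), (1.0, 0.4, 1.2, 0.7, -0.1, 2.1, -1.7)]
A [ 0.3904 -0.3547] len 0.065 yaw 6.4
B [ 0.4879 -0.3502] len 0.0645 yaw -23.5
C [ 0.5848 -0.3628] len 0.0638 yaw -15.4
[ 0.338 -0.29 ]
[ 0.645 -0.291]
[ 0.646 -0.43 ]
[ 0.337 -0.43 ]
[ 0.436 -0.223  0.02 ] [ 0.685 -0.198  0.05 ]
```

Emit:
apply_moves --pt "0.0147 -0.0343 0.05 0 0 0 -0.18" --pt "0.015 -0.0345 0.05 0 0 0 -0.18" --pt "0.015 -0.0345 0.05 0 0 -0.112 -0.18" --pt "0 0 0.06 0 0 0 -0.18" --pt "0 0 0.06 0 0 0 -0.18" --pt "0 0 0.03 0 0 0 -0.18" --pt "0 0 0 0 0 0 -0.18" --pt "0 0 0 0 0 0 -0.18"

```text
t: 4.65
tcp_pos: [0.3914, -0.3555, 0.0525]
tool_rot: [0.667, 0.745, -0.0, 0.001]
force: [-0.1, -0.2, 1.0]
finger_gap: 0.59
gripper_force: 0.0
```

```bash
python3 -c "
from h import *
st();C,im=save('wrist','w2')
for d in ((0,0),(0.034,0),(-.034,0)):
  a=np.radians(6.4);p=[.3904-np.sin(a)*d[0],-.3547+np.cos(a)*d[0],.032];print(proj(C,p))"
```

```text
t4.65 tcp [ 0.3914 -0.3555  0.0525] R [[-0.111, 0.994, 0.001], [0.994, 0.111, -0.002], [-0.002, 0.001, -1.0]] gap 0.59 gf 0.0 F [-0.1 -0.2  1. ] q [-0.95  0.68  1.81 -0.    0.65 -1.06]
[319.39138365 239.81570052]
[319.17825967 187.95056134]
[319.58142638 286.06386294]
```

View pics/w2.png

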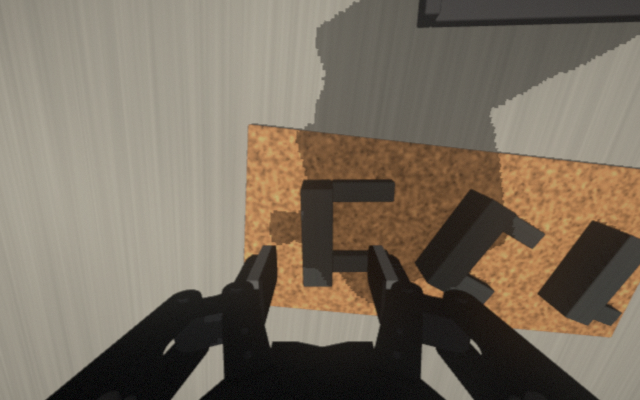

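The bar spans (302–333, 182–285), centred between the fingers and matching the prediction. I'll descend and grip.

Emit:
apply_moves --pt "0.001 0.0 0.0445 0 0 0 -0.18" --pt "0 0 0 0 0 0 -0.18" --pt "0 0 0 0 0 0 1" --pt "0 0 0 0 0 0 1" --pt "0 0 0 0 0 0 1" --pt "0 0 0 0 0 0 1" --force 60

```text
t: 5.45
tcp_pos: [0.3912, -0.3545, 0.009]
tool_rot: [0.666, 0.746, -0.0, 0.002]
force: [-1.6, 0.6, 7.0]
finger_gap: 0.219
gripper_force: 60.1
```

Emit:
apply_moves --pt "0 0 -0.04 0 0 0 1" --pt "0 0 -0.06 0 0 0 1" --pt "0 0.01 -0.06 0 0 0 1" --pt "0.06 0.025 -0.06 0 0 0 1" --pt "0.06 0.025 -0.06 0 0 0.112 1" --pt "0.06 0.025 0 0 0 0 1" --pt "0 0 0 0 0 0 1" --pt "0 0 0 0 0 0 1"

```text
t: 6.45
tcp_pos: [0.4499, -0.2061, 0.2521]
tool_rot: [0.707, 0.708, -0.0, 0.0]
force: [-0.3, 0.5, -3.4]
finger_gap: 0.219
gripper_force: 59.6
```

```bash
python3 -c "
from h import *
st();C,im=save('wrist','w3')"
```

```text
t6.45 tcp [ 0.4499 -0.2061  0.2521] R [[-0.001, 1.0, 0.0], [1.0, 0.001, -0.001], [-0.001, 0.0, -1.0]] gap 0.219 gf 59.6 F [-0.3  0.5 -3.4] q [-0.66  0.33  1.73 -0.    1.09 -0.66]
```

View pics/w3.png

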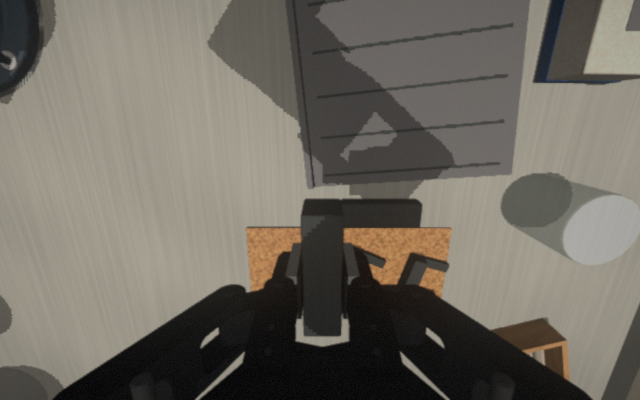

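The view shows the held chock and the board's low-y end, with corners at about (313,187) and (512,172). The grooves run to the upper right, so the board has a small yaw.

Run:
```python
from h import *
C=cam("wrist")
psi=.05;c=np.array([.535,-.005])
for k in range(6):
    ex=np.array([np.cos(psi),np.sin(psi)]);n=np.array([*(-np.tan(np.radians(8))*ex),1.])
    f=lambda p:onplane(C,p,[*c,.034],n)
    L=[((325,177),(500,163)),((320,137),(504,121)),((318,97),(508,75)),((314,52),(513,25)),((313,187),(512,172))]
    a=[np.arctan2(*(f(q)-f(p))[[1,0]]) for p,q in L];psi=np.mean(a)
    hi=[f((512,172)),f((523,80))];e=f((400,180))
    ex=np.array([np.cos(psi),np.sin(psi)]);ey=np.array([-ex[1],ex[0]])
    xc=np.mean([h[:2]@ex for h in hi])-.125; yc=e[:2]@ey+.215
    c=xc*ex+yc*ey
print(np.degrees(a),psi,c,"hi",hi,e)
for p in [(313,187),(299,60),(306,187)]:
    X=onz(C,p,.028);print(X,X[:2]@ex-c@ex)
d=[f(p)[:2]@ey-c@ey for p,_ in L];print(d)
# scene/side checks: project predicted corners
for n,Z in(("scene",0),("side",0)):
    for u,v in((-.125,.215),(.125,.215),(-.125,-.215),(.125,-.215)):
        q=c+u*ex+v*ey;print(n,u,v,np.round(proj(cam(n),[*q,.034+u*np.tan(np.radians(8))])))
```

```text
[6.33280063 5.36939504 5.6507107  5.29559488 6.38260108] 0.1013376642180948 [0.54080237 0.00365999] hi [array([ 0.68599482, -0.19693682,  0.05144876]), array([ 0.6770249 , -0.09200631,  0.05168646])] [ 0.55338037 -0.2111697   0.03270427]
[ 0.43840105 -0.22178747  0.028     ] -0.1246832029958897
[ 0.4234146  -0.06740823  0.028     ] -0.1239751026252866
[ 0.42897631 -0.22178364  0.028     ] -0.1340592126706286
[np.float64(-0.2038612091627811), np.float64(-0.1502368666413879), np.float64(-0.10126648904058551), np.float64(-0.05047690712982629), np.float64(-0.21676616760650708)]
scene -0.125 0.215 [335. 177.]
scene 0.125 0.215 [386. 199.]
scene -0.125 -0.215 [224. 224.]
scene 0.125 -0.215 [268. 257.]
side -0.125 0.215 [341. 250.]
side 0.125 0.215 [267. 217.]
side -0.125 -0.215 [391. 179.]
side 0.125 -0.215 [328. 154.]
```

```bash
cat > pl.py <<'E'
from h import *
from ik import ik,joints,tool
psi=.1005;c0=np.array([.5408,.0037]);ex=np.array([np.cos(psi),np.sin(psi),0]);ey=np.array([-ex[1],ex[0],0]);S=np.radians(8)
n=np.array([0,0,np.cos(S)])-np.sin(S)*ex;up=np.cos(S)*ex+np.array([0,0,np.sin(S)])
def face(u,v): return np.array([*c0,.034])+u*up+v*ey   # u along the slope
def RS(lean=0,slope=True):
    y=up if slope else ex;z=-n if slope else np.array([0,0,-1.]);z=Ro.from_rotvec(y*lean).apply(z)
    return Ro.from_matrix(np.c_[np.cross(y,z),y,z])
def rows(wps,jaw,pose=None,prt=True):
    """wps: list of (pos,R,nrows); prints rounded rows, chunks of 8; checks IK"""
    s=sense()
    x,R,q=(s["tcp_pos"],Ro.from_quat(s["tool_rot"]),s["q"]) if pose is None else pose
    out=[]
    for X,RR,N in wps:
        rv=(R.inv()*RR).as_rotvec();x0=x;R0=R
        need=max(np.linalg.norm(X-x0)/.06,np.linalg.norm(rv)/.18);N=max(N,int(np.ceil(need)))
        for k in range(1,N+1):
            xt=x0+(X-x0)*k/N;Rt=R0*Ro.from_rotvec(rv*k/N)
            d=np.round(R.inv().apply(xt-x),4);w=np.round((R.inv()*Rt).as_rotvec(),3)
            x=x+R.apply(d);R=R*Ro.from_rotvec(w);out.append([*(d+0.).tolist(),*(w+0.).tolist(),jaw])
            q,e=ik(x,R,q)
            if e>2e-3:print("IK fail row",len(out),e,np.round(q,2))
        print("wp",np.round(x,3),"q",np.round(q,2),"wrist",np.round(joints(q)[1],2))
    for i in range(0,len(out),8):print("[%s]"%", ".join("[%s]"%", ".join("%g"%v for v in r) for r in out[i:i+8]))
    return x,R,q
E
python3 - <<'E'
from pl import *
p=face(-.035,-.11);R=RS();print(p)
e=rows([(p+.08*n,R,4),(p+.0065*n,R,4)],1)
print(n,R.as_matrix())
E
```

```text
[ 0.5173519  -0.10922236  0.02912894]
wp [ 0.506 -0.11   0.108] q [-0.48  0.54  1.91  0.14  0.58 -0.69] wrist [ 0.47 -0.11  0.4 ]
wp [ 0.516 -0.109  0.036] q [-0.46  0.7   1.92  0.19  0.41 -0.73] wrist [ 0.48 -0.11  0.33]
[[0.0241, 0.0141, 0.0359, -0.035, 0.002, -0.025, 1], [0.0238, 0.0134, 0.0364, -0.035, 0.002, -0.025, 1], [0.0233, 0.0128, 0.0369, -0.035, 0.002, -0.025, 1], [0.0229, 0.012, 0.0373, -0.035, 0.001, -0.025, 1], [0, 0, 0.0184, 0, 0, 0, 1], [0, 0, 0.0184, 0, 0, 0, 1], [0.0001, 0, 0.0183, 0, 0, 0, 1], [0, 0, 0.0184, 0, 0, 0, 1]]
[-0.13847085 -0.01396336  0.99026807] [[-1.00330906e-01  9.85271299e-01  1.38470851e-01]
 [ 9.94954124e-01  9.93544927e-02  1.39633633e-02]
 [ 1.38777878e-17  1.39173101e-01 -9.90268069e-01]]
```

Emit:
apply_moves --pt "0.024 0.014 0.036 -0.035 0.002 -0.025 1" --pt "0.024 0.0134 0.0364 -0.035 0.002 -0.025 1" --pt "0.0233 0.013 0.037 -0.035 0.002 -0.025 1" --pt "0.023 0.012 0.037 -0.035 0.001 -0.025 1" --pt "0 0 0.0185 0 0 0 1" --pt "0 0 0.0185 0 0 0 1" --pt "0 0 0.0185 0 0 0 1" --pt "0 0 0.01 0 0 0 1"

```text
t: 7.5
tcp_pos: [0.5157, -0.1104, 0.0423]
tool_rot: [0.67, 0.739, 0.052, 0.046]
force: [0.8, 0.1, -3.2]
finger_gap: 0.223
gripper_force: 59.5
```

Emit:
apply_moves --pt "0 0 0.006 0 0 0 1" --pt "0 0 0.002 0 0 0 1" --pt "0 0 0 0 0 0 1"

```text
t: 7.88
tcp_pos: [0.5171, -0.1091, 0.0359]
tool_rot: [0.669, 0.74, 0.052, 0.047]
force: [0.0, 0.4, -3.4]
finger_gap: 0.222
gripper_force: 59.5
```

```bash
python3 -c "
from pl import *
st();p=face(-.035,-.11);print(Ro.from_quat(sense()['tool_rot']).inv().apply(p-sense()['tcp_pos']))"
```

```text
t7.88 tcp [ 0.5171 -0.1091  0.0359] R [[-0.1, 0.985, 0.14], [0.995, 0.099, 0.014], [-0.0, 0.14, -0.99]] gap 0.222 gf 59.5 F [ 0.   0.4 -3.4] q [-0.46  0.7   1.92  0.19  0.42 -0.73]
[-0.00018414 -0.00073257  0.00676897]
```

Emit:
apply_moves --pt "0 0 0.0015 0 0 0 1" --pt "0 0 0 0 0 0 1"

```text
t: 8.12
tcp_pos: [0.5173, -0.1088, 0.0344]
tool_rot: [0.669, 0.74, 0.052, 0.047]
force: [-0.4, 0.4, -3.2]
finger_gap: 0.221
gripper_force: 59.5
```

Emit:
apply_moves --pt "0 0 0.001 0 0 0 1" --pt "0 0 0 0 0 0 1"

```text
t: 8.38
tcp_pos: [0.5173, -0.1088, 0.0342]
tool_rot: [0.669, 0.74, 0.052, 0.047]
force: [-2.8, 0.9, 5.6]
finger_gap: 0.223
gripper_force: 60.9
```

Emit:
apply_moves --pt "0 0 0.001 0 0 0 1" --pt "0 0 0 0 0 0 1"

```text
t: 8.62
tcp_pos: [0.5173, -0.1088, 0.0342]
tool_rot: [0.669, 0.74, 0.052, 0.048]
force: [-4.7, 0.7, 14.4]
finger_gap: 0.224
gripper_force: 62.1
```

Emit:
apply_moves --pt "0 0 -0.0015 0 0 0 1" --pt "0 0 0 0 0 0 -0.18" --pt "0 0 0 0 0 0 -0.18" --pt "0 0 0 0 0 0 -0.18" --pt "0 0 -0.05 0 0 0 -0.18" --pt "0 0 -0.06 0 0 0 -0.18" --pt "0 0 0 0 0 0 -0.18"

```text
t: 9.5
tcp_pos: [0.5042, -0.1116, 0.1465]
tool_rot: [0.669, 0.74, 0.053, 0.051]
force: [0.3, -0.4, 0.0]
finger_gap: 0.586
gripper_force: 0.0
```

Run:
```python
from pl import *
st()
a=np.radians(-23.5);z=np.array([0,0,-1.]);y=np.array([np.cos(a),np.sin(a),0]);R=Ro.from_matrix(np.c_[np.cross(y,z),y,z])
rows([(np.array([.4879,-.3502,.16]),R,4)],-.18)
```

```text
t9.50 tcp [ 0.5042 -0.1116  0.1465] R [[-0.1, 0.984, 0.147], [0.995, 0.1, 0.01], [-0.005, 0.147, -0.989]] gap 0.586 gf 0.0 F [ 0.3 -0.4  0. ] q [-0.48  0.47  1.89  0.13  0.66 -0.67]
wp [ 0.488 -0.35   0.16 ] q [-0.81  0.58  1.56 -0.    1.   -0.4 ] wrist [ 0.49 -0.35  0.46]
[[-0.059, -0.0094, -0.0045, 0.036, -0.008, 0.127, -0.18], [-0.0597, -0.0021, -0.0039, 0.037, -0.008, 0.128, -0.18], [-0.0596, 0.0055, -0.0034, 0.036, -0.009, 0.127, -0.18], [-0.0584, 0.0128, -0.0032, 0.037, -0.008, 0.128, -0.18]]
```

Emit:
apply_moves --pt "-0.059 -0.0094 -0.0045 0.036 -0.008 0.127 -0.18" --pt "-0.0597 -0.0021 -0.004 0.037 -0.008 0.128 -0.18" --pt "-0.0596 0.0055 -0.0034 0.036 -0.009 0.127 -0.18" --pt "-0.0584 0.0128 -0.0032 0.037 -0.008 0.128 -0.18" --pt "0 0 0.05 0 0 0 -0.18" --pt "0 0 0.05 0 0 0 -0.18" --pt "0 0 0 0 0 0 -0.18" --pt "0 0 0 0 0 0 -0.18"

```text
t: 10.5
tcp_pos: [0.4854, -0.3488, 0.0557]
tool_rot: [0.836, 0.548, -0.002, -0.004]
force: [0.8, 0.1, 1.1]
finger_gap: 0.593
gripper_force: 0.0
```

```bash
python3 -c "
from pl import *
st();C,im=save('wrist','w4')
a=np.radians(-23.5)
for d in (0,.034,-.034): print(proj(C,[.4879-np.sin(a)*d,-.3502+np.cos(a)*d,.032]))"
```

```text
t10.50 tcp [ 0.4854 -0.3488  0.0557] R [[0.399, 0.917, -0.008], [0.917, -0.399, 0.004], [0.0, -0.009, -1.0]] gap 0.593 gf 0.0 F [0.8 0.1 1.1] q [-0.81  0.74  1.62 -0.    0.79 -0.4 ]
[325.61692034 239.98170095]
[325.80600625 189.17111598]
[325.44781372 285.42351215]
```

View pics/w4.png

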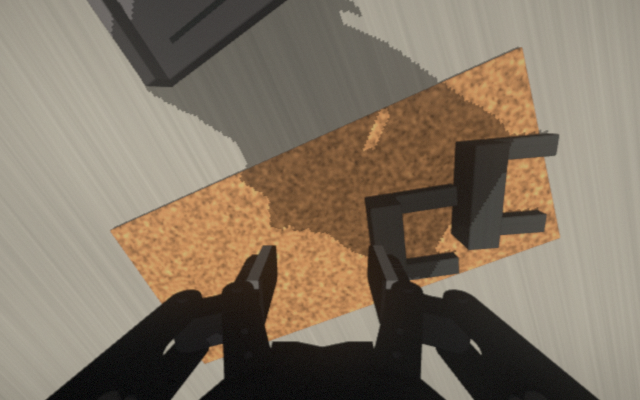

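Chock B has been knocked: its bar is now near (385,235), beside chock C's bar at (480,195). I'll zoom in to re-measure it.

Run:
```python
import cv2
im=cv2.imread("pics/w4.png");c=cv2.resize(im[130:290,350:570],None,fx=3.5,fy=3.5,interpolation=cv2.INTER_CUBIC);c=cv2.convertScaleAbs(c,alpha=2.6,beta=10);cv2.imwrite("pics/w4c.png",c)
```

```text
(no output)
```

View pics/w4c.png

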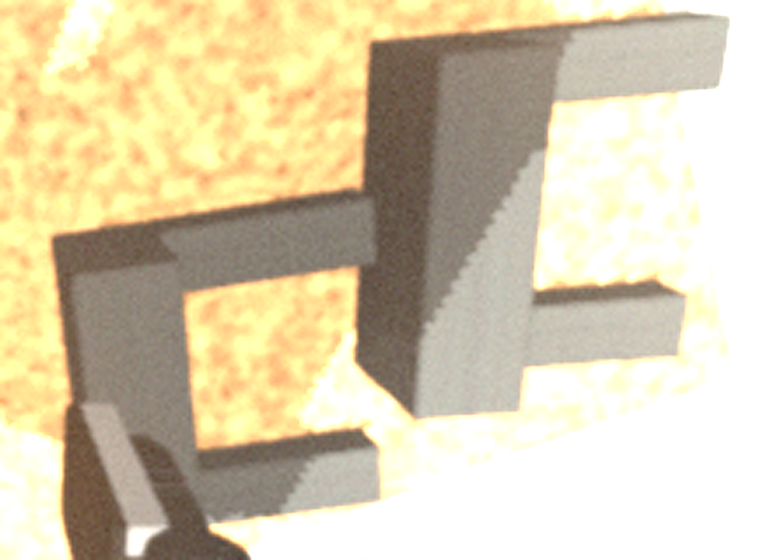

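Run:
```python
from pl import *
C=cam("wrist");f=lambda u,v,z=.032:onz(C,(u/3.5+350,v/3.5+130),z)
tr,br,tl=f(180,262),f(207,520),f(72,275)
print("len",np.linalg.norm(tr-br),"wid",np.linalg.norm(tr-tl))
d=(tr-br);yaw=np.arctan2(d[1],d[0])-np.pi/2;w=tr-tl;print("yaws",np.degrees(yaw),np.degrees(np.arctan2(w[1],w[0])))
X=np.array([np.cos(yaw),np.sin(yaw),0]);Y=np.array([-X[1],X[0],0]);c=(tr+br)/2-.01*X;c2=tr-.034*Y-.01*X;print("c",c,c2)
# prong tip check at z=.014
t=f(375,230,.014)-c;print("tip",t@X,t@Y,"C bar left top",(f(437,55)-c)@X,(f(415,415)-c)@X)
z=np.array([0,0,-1.]);R=Ro.from_matrix(np.c_[np.cross(X,z),X,z])
rows([(np.array([*c[:2],.06]),R,2),(np.array([*c[:2],.0085]),R,2)],-.18)
```

```text
len 0.05365983699394336 wid 0.01933836629051967
yaws -13.076837699118666 -16.102128180095413
c [ 0.52564571 -0.37186077  0.032     ] [ 0.52402343 -0.37884491  0.032     ]
tip 0.05224530133761395 0.020010473709827063 C bar left top 0.055839999326951426 0.050379011931535024
wp [ 0.526 -0.372  0.06 ] q [-0.79  0.77  1.5   0.    0.87 -0.56] wrist [ 0.53 -0.37  0.36]
wp [ 0.526 -0.372  0.009] q [-0.79  0.85  1.52  0.    0.78 -0.56] wrist [ 0.53 -0.37  0.31]
[[-0.0024, 0.0227, -0.0018, -0.003, 0, -0.091, -0.18], [-0.0044, 0.0223, -0.0017, -0.004, 0, -0.091, -0.18], [0, 0, 0.0258, 0, 0, 0, -0.18], [0, 0, 0.0257, 0, 0, 0, -0.18]]
```

Run:
```python
from pl import *
a=np.radians(-15);z=np.array([0,0,-1.]);X=np.array([np.cos(a),np.sin(a),0]);R=Ro.from_matrix(np.c_[np.cross(X,z),X,z])
c=np.array([.5229,-.3782])
e=rows([(np.array([*c,.056]),R,2),(np.array([*c,.0085]),R,4)],-.18)
q=face(-.035,.11);Rb=RS();ez=np.array([0,0,1.])
rows([(np.array([*c,.14]),R,3),(np.array([.515,-.2,.19]),R,4),(q+.1*n,Rb,6),(q+.008*n,Rb,4)],1,e)
```

```text
wp [ 0.523 -0.378  0.056] q [-0.8   0.78  1.5   0.    0.86 -0.54] wrist [ 0.52 -0.38  0.35]
wp [ 0.523 -0.378  0.008] q [-0.8   0.85  1.51  0.    0.78 -0.54] wrist [ 0.52 -0.38  0.31]
[[-0.0059, 0.0227, 0.0002, -0.003, 0, -0.074, -0.18], [-0.0075, 0.0222, 0.0004, -0.004, 0, -0.074, -0.18], [0, 0, 0.0119, 0, 0, 0, -0.18], [0, 0, 0.0118, 0, 0, 0, -0.18], [0, 0, 0.0119, 0, 0, 0, -0.18], [0, -0.0001, 0.0119, 0, 0, 0, -0.18]]
wp [ 0.523 -0.378  0.14 ] q [-0.8   0.66  1.46  0.    1.02 -0.54] wrist [ 0.52 -0.38  0.44]
wp [ 0.515 -0.2    0.19 ] q [-0.57  0.48  1.66  0.    1.   -0.31] wrist [ 0.51 -0.2   0.49]
wp [0.481 0.108 0.128] q [-0.02  0.48  1.96  0.03  0.56 -0.14] wrist [0.44 0.1  0.42]
wp [0.494 0.11  0.037] q [-0.01  0.68  1.98  0.05  0.34 -0.16] wrist [0.45 0.11 0.33]
[[0, 0, -0.0438, 0, 0, 0, 1], [0, 0.0001, -0.0439, 0, 0, 0, 1], [0, 0, -0.0438, 0, 0, 0, 1], [0.0425, -0.0134, -0.0125, 0, 0, 0, 1], [0.0425, -0.0135, -0.0125, 0, 0, 0, 1], [0.0426, -0.0134, -0.0126, 0, 0, 0, 1], [0.0425, -0.0135, -0.0125, 0, 0, 0, 1], [0.0482, -0.0187, 0.0103, -0.023, 0.004, -0.06, 1]]
[[0.0492, -0.016, 0.0101, -0.023, 0.005, -0.061, 1], [0.05, -0.0133, 0.01, -0.023, 0.004, -0.06, 1], [0.0507, -0.0104, 0.0099, -0.023, 0.004, -0.06, 1], [0.0512, -0.0076, 0.0099, -0.023, 0.004, -0.061, 1], [0.0515, -0.0047, 0.01, -0.023, 0.005, -0.06, 1], [0, 0, 0.023, 0, 0, 0, 1], [0, 0, 0.023, 0, 0, 0, 1], [0, 0, 0.023, 0, 0, 0, 1]]
[[-0.0001, -0.0001, 0.023, 0, 0, 0, 1]]
```

Emit:
apply_moves --pt "-0.006 0.0227 0 -0.003 0 -0.074 -0.18" --pt "-0.0075 0.0222 0 -0.004 0 -0.074 -0.18" --pt "0 0 0.024 0 0 0 -0.18" --pt "0 0 0.0235 0 0 0 -0.18" --pt "0 0 0 0 0 0 -0.18" --pt "0 0 0 0 0 0 1" --pt "0 0 0 0 0 0 1" --pt "0 0 0 0 0 0 1" --force 60

```text
t: 11.55
tcp_pos: [0.5225, -0.3784, 0.0097]
tool_rot: [0.793, 0.609, -0.0, 0.0]
force: [-2.2, 0.4, 6.5]
finger_gap: 0.222
gripper_force: 60.6
```

Emit:
apply_moves --pt "0 0 0 0 0 0 1" --pt "0 0 -0.04 0 0 0 1" --pt "0 0 -0.045 0 0 0 1" --pt "0 0 -0.045 0 0 0 1" --pt "0 0 0 0 0 0 1"

```text
t: 12.18
tcp_pos: [0.5241, -0.3799, 0.142]
tool_rot: [0.794, 0.609, 0.001, 0.004]
force: [0.5, 0.1, -2.9]
finger_gap: 0.221
gripper_force: 59.5
```

Run:
```python
from pl import *
st();save("wrist","w5")
q=face(-.035,.11);Rb=RS();R=Ro.from_quat(sense()["tool_rot"])
rows([(np.array([.515,-.2,.19]),R,4),(q+.1*n,Rb,6),(q+.009*n,Rb,4)],1)
```

```text
t12.18 tcp [ 0.5241 -0.3799  0.142 ] R [[0.259, 0.966, 0.005], [0.966, -0.259, -0.005], [-0.004, 0.006, -1.0]] gap 0.221 gf 59.5 F [ 0.5  0.1 -2.9] q [-0.8   0.66  1.46  0.    1.02 -0.54]
wp [ 0.515 -0.2    0.19 ] q [-0.57  0.48  1.66 -0.    1.   -0.31] wrist [ 0.51 -0.2   0.49]
wp [0.481 0.108 0.128] q [-0.02  0.48  1.96  0.03  0.56 -0.14] wrist [0.44 0.1  0.42]
wp [0.494 0.11  0.038] q [-0.01  0.68  1.98  0.05  0.35 -0.15] wrist [0.45 0.11 0.33]
[[0.0426, -0.0134, -0.0127, 0, 0, 0, 1], [0.0425, -0.0134, -0.0128, 0, 0, 0, 1], [0.0426, -0.0133, -0.0127, 0, 0, 0, 1], [0.0426, -0.0134, -0.0127, 0, 0, 0, 1], [0.0482, -0.0187, 0.0102, -0.023, 0.004, -0.06, 1], [0.0491, -0.0161, 0.0101, -0.023, 0.005, -0.061, 1], [0.0501, -0.0133, 0.0099, -0.023, 0.004, -0.06, 1], [0.0507, -0.0105, 0.0099, -0.022, 0.004, -0.061, 1]]
[[0.0512, -0.0075, 0.0099, -0.023, 0.005, -0.06, 1], [0.0515, -0.0048, 0.01, -0.023, 0.004, -0.06, 1], [0, 0, 0.0228, 0, 0, 0, 1], [0, 0, 0.0227, 0, 0, 0, 1], [0, 0, 0.0228, 0, 0, 0, 1], [0, 0, 0.0227, 0, 0, 0, 1]]
```

View pics/w5.png

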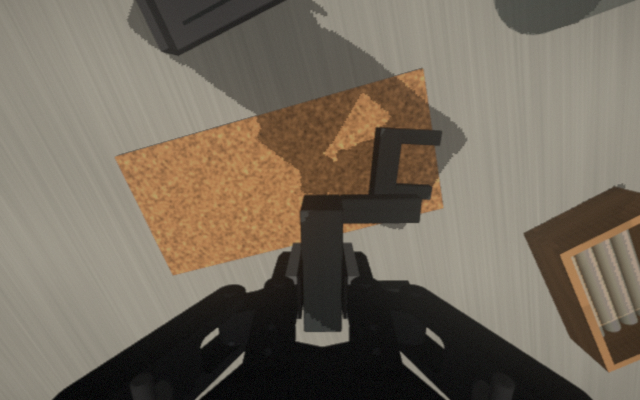

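Chock B is held centred, with its bar spanning (302–343, 197–331), the same as chock A did. Chock C stays undisturbed.

Emit:
apply_moves --pt "0.0426 -0.0134 -0.0127 0 0 0 1" --pt "0.0425 -0.0134 -0.0127 0 0 0 1" --pt "0.0426 -0.0133 -0.0127 0 0 0 1" --pt "0.0426 -0.0134 -0.0127 0 0 0 1" --pt "0.0482 -0.0187 0.0102 -0.023 0.004 -0.06 1" --pt "0.0491 -0.0161 0.0101 -0.023 0.005 -0.061 1" --pt "0.05 -0.0133 0.01 -0.023 0.004 -0.06 1" --pt "0.0507 -0.0105 0.01 -0.022 0.004 -0.061 1"

```text
t: 13.22
tcp_pos: [0.4899, 0.0079, 0.1458]
tool_rot: [0.713, 0.7, 0.033, 0.028]
force: [1.1, 0.0, -2.5]
finger_gap: 0.219
gripper_force: 59.4
```

Emit:
apply_moves --pt "0.0512 -0.0075 0.01 -0.023 0.005 -0.06 1" --pt "0.0515 -0.0048 0.01 -0.023 0.004 -0.06 1" --pt "0 0 0.023 0 0 0 1" --pt "0 0 0.023 0 0 0 1" --pt "0 0 0.0225 0 0 0 1" --pt "0 0 0.0225 0 0 0 1" --pt "0 0 0 0 0 0 1"

```text
t: 14.1
tcp_pos: [0.491, 0.1104, 0.0347]
tool_rot: [0.669, 0.74, 0.05, 0.043]
force: [-1.1, -0.7, -3.7]
finger_gap: 0.221
gripper_force: 61.2
```

```bash
python3 -c "
from pl import *
st();p=face(-.035,.11);print(Ro.from_quat(sense()['tool_rot']).inv().apply(p-sense()['tcp_pos']),(Ro.from_quat(sense()['tool_rot']).inv()*RS()).as_rotvec())"
```

```text
t14.10 tcp [0.491  0.1104 0.0347] R [[-0.1, 0.986, 0.13], [0.995, 0.099, 0.017], [0.004, 0.131, -0.991]] gap 0.221 gf 61.2 F [-1.1 -0.7 -3.7] q [-0.01  0.69  1.98  0.05  0.35 -0.16]
[-0.00113018  0.00341207  0.00609861] [-0.00837678 -0.00350107 -0.00090701]
```

Emit:
apply_moves --pt "-0.001 0.0035 -0.001 -0.008 -0.003 0 1" --pt "0 0 0 0 0 0 1"

```text
t: 14.35
tcp_pos: [0.4965, 0.1096, 0.0387]
tool_rot: [0.669, 0.74, 0.054, 0.049]
force: [0.7, 0.2, -4.0]
finger_gap: 0.219
gripper_force: 61.2
```

Emit:
apply_moves --pt "0 0 0.0015 0 0 0 1" --pt "0 0 0 0 0 0 1"

```text
t: 14.6
tcp_pos: [0.4967, 0.1097, 0.0374]
tool_rot: [0.669, 0.739, 0.054, 0.049]
force: [-0.2, -0.0, -4.2]
finger_gap: 0.219
gripper_force: 61.2
```

Emit:
apply_moves --pt "0 0 0.001 0 0 0 1" --pt "0 0 0 0 0 0 1"

```text
t: 14.85
tcp_pos: [0.4969, 0.1097, 0.0363]
tool_rot: [0.669, 0.74, 0.054, 0.049]
force: [0.4, 0.5, -2.7]
finger_gap: 0.221
gripper_force: 61.2
```

```bash
python3 -c "
from pl import *
st();p=face(-.035,.11);print(Ro.from_quat(sense()['tool_rot']).inv().apply(p-sense()['tcp_pos']),(Ro.from_quat(sense()['tool_rot']).inv()*RS()).as_rotvec())"
```

```text
t14.85 tcp [0.4969 0.1097 0.0363] R [[-0.1, 0.985, 0.144], [0.995, 0.099, 0.014], [-0.0, 0.145, -0.989]] gap 0.221 gf 61.2 F [ 0.4  0.5 -2.7] q [-0.01  0.68  1.97  0.05  0.34 -0.16]
[ 0.00011519 -0.00260894  0.00687292] [ 0.0055378   0.000153   -0.00074352]
```

Emit:
apply_moves --pt "0 -0.002 0 0.0055 0 0 1" --pt "0 0 0.001 0 0 0 1" --pt "0 0 0 0 0 0 1"

```text
t: 15.22
tcp_pos: [0.495, 0.1095, 0.0349]
tool_rot: [0.669, 0.74, 0.052, 0.047]
force: [0.1, 0.3, -3.2]
finger_gap: 0.219
gripper_force: 61.2
```

Emit:
apply_moves --pt "0 0 0.001 0 0 0 1" --pt "0 0 0 0 0 0 1"

```text
t: 15.48
tcp_pos: [0.4952, 0.1095, 0.0341]
tool_rot: [0.669, 0.74, 0.052, 0.047]
force: [0.0, 0.3, -2.7]
finger_gap: 0.218
gripper_force: 61.2
```

Emit:
apply_moves --pt "0 0 0.0005 0 0 0 1" --pt "0 0 0 0 0 0 1"

```text
t: 15.72
tcp_pos: [0.4953, 0.1095, 0.034]
tool_rot: [0.669, 0.74, 0.052, 0.047]
force: [-1.8, -0.3, 5.1]
finger_gap: 0.22
gripper_force: 62.1
```

```bash
python3 -c "
from pl import *
st();p=face(-.035,.11);print(Ro.from_quat(sense()['tool_rot']).inv().apply(p-sense()['tcp_pos']),(Ro.from_quat(sense()['tool_rot']).inv()*RS()).as_rotvec())"
```

```text
t15.72 tcp [0.4953 0.1095 0.034 ] R [[-0.1, 0.985, 0.139], [0.995, 0.099, 0.014], [-0.0, 0.14, -0.99]] gap 0.22 gf 62.1 F [-1.8 -0.3  5.1] q [-0.01  0.69  1.97  0.05  0.34 -0.15]
[ 0.00013883 -0.00064713  0.00480282] [ 0.00045059  0.0002087  -0.00071182]
```

Emit:
apply_moves --pt "0 0 -0.0005 0 0 0 1" --pt "0 0 0 0 0 0 -0.18" --pt "0 0 0 0 0 0 -0.18" --pt "0 0 0 0 0 0 -0.18" --pt "0 0 -0.05 0 0 0 -0.18" --pt "0 0 -0.06 0 0 0 -0.18" --pt "0 0 -0.06 0 0 0 -0.18" --pt "0 0 -0.06 0.07 0 0 -0.7"

```text
t: 16.73
tcp_pos: [0.4609, 0.1064, 0.2633]
tool_rot: [0.671, 0.741, 0.025, 0.022]
force: [2.1, 0.2, -0.9]
finger_gap: 0.787
gripper_force: 0.0
```

Emit:
apply_moves --pt "0.06 0.02 -0.06 0.07 0 0 -0.7" --pt "0.06 0.02 -0.04 0 0 0 -0.7" --pt "0.06 0.01 0 0 0 0 -0.7" --pt "0 0 0 0 0 0 -0.7" --pt "0 0 0 0 0 0 -0.7"

```text
t: 17.35
tcp_pos: [0.4851, 0.2622, 0.3384]
tool_rot: [0.671, 0.742, -0.001, -0.0]
force: [-0.2, 0.1, 0.0]
finger_gap: 0.848
gripper_force: 0.0
```

```bash
python3 -c "
from pl import *
st();C,im=save('wrist','w6')
hsv=cv2.cvtColor(im,cv2.COLOR_RGB2HSV);m=((hsv[:,:,2]>140)&(hsv[:,:,1]<60)).astype('uint8')*255
k,l,s,ce=cv2.connectedComponentsWithStats(m)
print([(s[i].tolist(),ce[i].round(1).tolist()) for i in range(1,k) if s[i][4]>300])"
```

```text
t17.35 tcp [0.4851 0.2622 0.3384] R [[-0.1, 0.995, -0.002], [0.995, 0.1, -0.001], [-0.001, -0.002, -1.0]] gap 0.848 gf 0.0 F [-0.2  0.1  0. ] q [ 0.29  0.32  1.47 -0.    1.35  0.19]
[([0, 0, 640, 332, 97258], [375.3, 103.3]), ([308, 83, 47, 49, 1768], [331.2, 106.7]), ([0, 169, 33, 75, 1194], [10.2, 210.7]), ([338, 173, 38, 18, 375], [351.4, 183.0]), ([82, 180, 189, 173, 13838], [173.0, 247.8]), ([0, 318, 117, 82, 4470], [46.1, 359.0]), ([152, 354, 52, 46, 1543], [181.1, 381.1]), ([442, 354, 51, 46, 1535], [462.9, 380.7])]
```

View pics/w6.png

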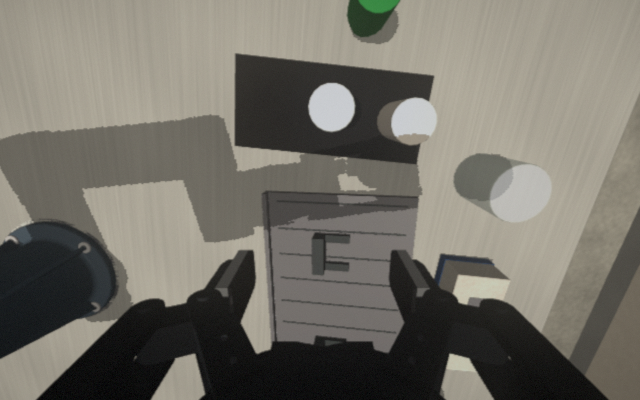

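The mat shows two bottle bases, centred at about (331,107) and (414,120). The green one is at (373,5), the mat corners are at (236,54), (434,76), (416,163) and (235,147), and the placed chock is at (330,253).

Run:
```python
from pl import *
C=cam("wrist")
for p in[(331.2,106.7),(414,120),(355,107),(307.7,107)]:print(np.round(onz(C,p,.129),4))
M=[onz(C,p,.004)[:2] for p in[(236,54),(434,76),(416,163),(235,147)]];print(np.round(M,3),np.mean(M,0))
print("green",onz(C,(373,2),.1),"beaker",onz(C,(521,193),.115))
p=np.array([[.0]])
# far bottle pick: heading along +y (board ey), th=30
for phi in (90,96):
  for b in((.595,.345),(.485,.345)):
    R=tool(np.radians(phi),np.radians(30),0);R2=tool(np.radians(phi),np.radians(30),1)
    print(phi,[ (ik(np.array([*b,.084])+.025*r.as_matrix()[:,2],r,[.3,.8,1.6,1.2,1.2,s])) for r,s in((R,2),(R2,-1))])
```

```text
[0.4879 0.3489 0.129 ]
[0.5887 0.3437 0.129 ]
[0.516  0.3514 0.129 ]
[0.4601 0.3458 0.129 ]
[[0.338 0.414]
 [0.646 0.414]
 [0.645 0.277]
 [0.337 0.273]] [0.4913948  0.34460454]
green [0.52446613 0.46903595 0.1       ] beaker [0.75530448 0.26506072 0.115     ]
90 [(array([-2.18380643e-03,  9.59278843e-01,  1.61740853e+00,  1.26935013e+00,
        1.13591011e+00,  2.20220063e+00]), np.float64(3.0958888520286033e-13)), (array([-0.00218381,  0.95927883,  1.61740858,  1.26935015,  1.13591008,
       -0.93939207]), np.float64(1.5188866180131418e-08))]
90 [(array([-0.00267938,  0.92609548,  1.89593872,  1.38891147,  1.07701584,
        1.93559635]), np.float64(9.183272648082179e-14)), (array([-0.00267938,  0.92609548,  1.89593872,  1.38891147,  1.07701584,
       -1.20599631]), np.float64(4.596957198155426e-14))]
96 [(array([-1.63156812e-05,  9.72654785e-01,  1.55165755e+00,  1.17168656e+00,
        1.20753730e+00,  2.23424134e+00]), np.float64(2.7138654812542507e-12)), (array([-1.63156803e-05,  9.72654785e-01,  1.55165755e+00,  1.17168656e+00,
        1.20753730e+00, -9.07351311e-01]), np.float64(4.653193411899015e-14))]
96 [(array([-1.98375561e-05,  9.29390419e-01,  1.83435384e+00,  1.26847686e+00,
        1.12483253e+00,  1.98960718e+00]), np.float64(1.3529839604596048e-15)), (array([-1.98375561e-05,  9.29390419e-01,  1.83435384e+00,  1.26847686e+00,
        1.12483253e+00, -1.15198547e+00]), np.float64(2.8989632466328617e-16))]
```

```bash
cat >> pl.py <<'E'
G=.025
def pick(b,h=.082,lean=60):
    R=RS(np.radians(lean),False);z=R.as_matrix()[:,2];X=np.array([*b,h])+G*z
    return X,R,z
def lay(u,v,off=.010,lean=-30,h=.0285):
    R=RS(np.radians(lean));z=R.as_matrix()[:,2]
    return face(u,v)+h*n+off*ey+G*z,R
E
python3 - <<'E'
from pl import *
X,R,z=pick((.4879,.3489))
rows([(np.array([.48,.25,.25]),R,7),(X-.10*z,R,3),(X,R,4)],-.8)
E
```

```text
wp [0.48 0.25 0.25] q [-0.23  0.58  1.84  0.98  1.38 -0.88] wrist [ 0.51 -0.01  0.4 ]
wp [0.494 0.284 0.12 ] q [-0.16  0.83  1.84  1.1   1.22 -1.09] wrist [0.52 0.03 0.27]
wp [0.486 0.37  0.07 ] q [ 0.01  0.93  1.83  1.28  1.12 -1.15] wrist [0.51 0.11 0.22]
[[-0.0016, -0.0009, 0.0126, 0, 0.15, 0, -0.8], [-0.0034, -0.0009, 0.0123, 0, 0.149, -0.001, -0.8], [-0.0052, -0.0009, 0.0116, -0.001, 0.15, 0, -0.8], [-0.0069, -0.0009, 0.0107, 0, 0.15, 0, -0.8], [-0.0084, -0.0009, 0.0096, 0, 0.15, -0.001, -0.8], [-0.0097, -0.0009, 0.0082, 0, 0.149, 0, -0.8], [-0.0109, -0.0009, 0.0066, 0, 0.15, 0, -0.8], [-0.0322, 0.0059, 0.0312, 0, 0, 0, -0.8]]
[[-0.0322, 0.006, 0.0312, 0, 0, 0, -0.8], [-0.0322, 0.0059, 0.0311, 0, 0, 0, -0.8], [0, 0, 0.025, 0, 0, 0, -0.8], [0, 0, 0.025, 0, 0, 0, -0.8], [0, 0, 0.025, 0, 0, 0, -0.8], [0, 0, 0.025, 0, 0, 0, -0.8]]
```

Emit:
apply_moves --pt "-0.0016 -0.001 0.0126 0 0.15 0 -0.8" --pt "-0.0034 -0.001 0.0123 0 0.149 -0.001 -0.8" --pt "-0.0052 -0.001 0.0116 -0.001 0.15 0 -0.8" --pt "-0.0069 -0.001 0.0107 0 0.15 0 -0.8" --pt "-0.0084 -0.001 0.0096 0 0.15 -0.001 -0.8" --pt "-0.0097 -0.001 0.0082 0 0.149 0 -0.8" --pt "-0.0109 -0.001 0.0066 0 0.15 0 -0.8" --pt "-0.0322 0.006 0.0312 0 0 0 -0.8"

```text
t: 18.4
tcp_pos: [0.4869, 0.2589, 0.2061]
tool_rot: [0.583, 0.64, 0.338, -0.369]
force: [0.7, -0.1, -0.4]
finger_gap: 0.898
gripper_force: 0.0
```

Emit:
apply_moves --pt "-0.0322 0.006 0.0312 0 0 0 -0.8" --pt "-0.0322 0.006 0.0311 0 0 0 -0.8" --pt "0 0 0 0 0 0 -0.8" --pt "0 0 0 0 0 0 -0.8" --pt "0 0 0 0 0 0 -0.8"

```text
t: 19.02
tcp_pos: [0.4957, 0.2847, 0.1222]
tool_rot: [0.58, 0.643, 0.337, -0.37]
force: [0.5, -0.1, -0.6]
finger_gap: 0.899
gripper_force: 0.0
```

Run:
```python
from pl import *
st()
X,R,z=pick((.4879,.3489))
e=rows([(X,R,5)],-.8)
A,B=lay(-.035+.073,-.11)
print(A)
Xl=X+np.array([0,-.02,.14])
rows([(X+[0,0,.03],R,2),(Xl,R,3),(np.array([.545,.1,.25]),RS(np.radians(10)),5),(A+.10*n,B,5),(A+.012*n,B,5)],1,e)
```

```text
t19.02 tcp [0.4957 0.2847 0.1222] R [[-0.054, 0.995, -0.084], [0.497, 0.1, 0.862], [0.866, 0.005, -0.5]] gap 0.899 gf 0.0 F [ 0.5 -0.1 -0.6] q [-0.16  0.83  1.84  1.1   1.22 -1.09]
wp [0.486 0.37  0.07 ] q [ 0.01  0.93  1.83  1.28  1.12 -1.15] wrist [0.51 0.11 0.22]
[[-0.0005, -0.0003, 0.0202, 0.001, 0, 0.001, -0.8], [-0.0005, -0.0003, 0.0202, 0, 0, 0.001, -0.8], [-0.0005, -0.0003, 0.0203, 0.001, 0, 0, -0.8], [-0.0005, -0.0003, 0.0202, 0, 0, 0.001, -0.8], [-0.0005, -0.0002, 0.0202, 0.001, 0, 0.001, -0.8]]
[ 0.5885791  -0.10455251  0.04607129]
wp [0.486 0.37  0.099] q [ 0.01  0.87  1.83  1.25  1.14 -1.09] wrist [0.51 0.11 0.25]
wp [0.486 0.35  0.21 ] q [-0.03  0.66  1.83  1.14  1.24 -0.88] wrist [0.51 0.09 0.36]
wp [0.545 0.1   0.25 ] q [-0.13  0.36  1.7   0.24  1.   -0.37] wrist [0.51 0.04 0.54]
wp [ 0.575 -0.106  0.145] q [-0.14  0.59  1.79 -0.83  0.67  0.44] wrist [0.52 0.04 0.4 ]
wp [ 0.587 -0.105  0.058] q [-0.13  0.76  1.8  -1.02  0.57  0.68] wrist [0.54 0.04 0.31]
[[0.013, 0, -0.0075, 0, 0, 0, 1], [0.0129, 0, -0.0075, 0, 0, 0, 1], [0.0285, -0.0007, -0.0241, 0, 0, 0, 1], [0.0284, -0.0007, -0.024, 0, 0, 0, 1], [0.0285, -0.0007, -0.0241, 0, 0, 0, 1], [-0.0185, 0.0068, -0.0482, -0.024, -0.174, -0.017, 1], [-0.0267, 0.0074, -0.0442, -0.023, -0.175, -0.016, 1], [-0.034, 0.008, -0.0386, -0.024, -0.174, -0.017, 1]]
[[-0.0404, 0.0082, -0.032, -0.024, -0.174, -0.016, 1], [-0.0453, 0.0081, -0.0242, -0.023, -0.175, -0.017, 1], [-0.0446, -0.0012, 0.0135, 0, -0.14, 0, 1], [-0.0423, -0.0011, 0.0196, 0, -0.139, 0, 1], [-0.0391, -0.0012, 0.0252, 0, -0.14, 0, 1], [-0.0353, -0.0011, 0.0305, 0, -0.139, 0, 1], [-0.0307, -0.0012, 0.0351, 0, -0.14, 0, 1], [0.0088, 0, 0.0152, 0, 0, 0, 1]]
[[0.0088, 0, 0.0153, 0, 0, 0, 1], [0.0088, 0, 0.0152, 0, 0, 0, 1], [0.0089, 0, 0.0152, 0, 0, 0, 1], [0.0088, 0, 0.0153, 0, 0, 0, 1]]
```

Emit:
apply_moves --pt "-0.0005 -0.0003 0.02 0.001 0 0.001 -0.8" --pt "-0.0005 -0.0003 0.02 0 0 0.001 -0.8" --pt "-0.0005 -0.0003 0.02 0.001 0 0 -0.8" --pt "-0.0005 -0.0003 0.02 0 0 0.001 -0.8" --pt "-0.0005 -0.0002 0.02 0.001 0 0.001 -0.8" --pt "0 0 0 0 0 0 -0.8" --pt "0 0 0 0 0 0 -0.8"

```text
t: 19.9
tcp_pos: [0.4848, 0.3703, 0.0681]
tool_rot: [0.581, 0.642, 0.334, -0.372]
force: [-0.8, -0.0, 0.6]
finger_gap: 0.9
gripper_force: 0.0
```

Emit:
apply_moves --pt "0 0 0 0 0 0 0.1" --pt "0 0 0 0 0 0 1" --pt "0 0 0 0 0 0 1" --pt "0 0 0 0 0 0 1" --force 70

```text
t: 20.4
tcp_pos: [0.4853, 0.37, 0.0688]
tool_rot: [0.581, 0.642, 0.335, -0.372]
force: [0.3, -2.1, 3.9]
finger_gap: 0.641
gripper_force: 73.1
```

```bash
python3 -c "
from pl import *
st();save('side','s1')"
```

```text
t20.40 tcp [0.4853 0.37   0.0688] R [[-0.048, 0.995, -0.089], [0.496, 0.101, 0.862], [0.867, -0.003, -0.499]] gap 0.641 gf 73.1 F [ 0.3 -2.1  3.9] q [ 0.01  0.94  1.83  1.28  1.12 -1.15]
```

View pics/s1.png

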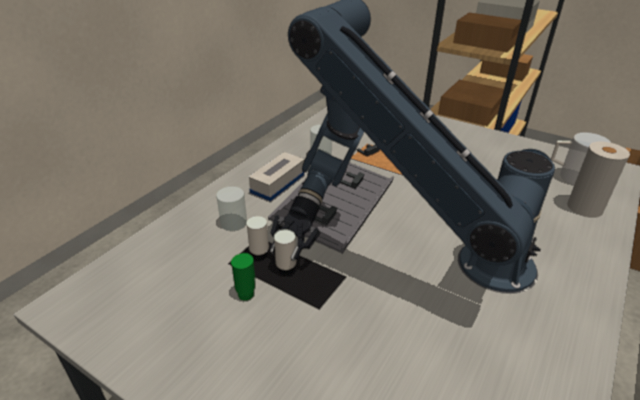

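The side view shows the near bottle held upright between the fingers at (286,250), the arm clear of the board, and the other bottle undisturbed.

Emit:
apply_moves --pt "0.013 0 -0.0075 0 0 0 1" --pt "0.013 0 -0.0075 0 0 0 1" --pt "0.0285 -0.0007 -0.024 0 0 0 1" --pt "0.0285 -0.0007 -0.024 0 0 0 1" --pt "0.0285 -0.0007 -0.024 0 0 0 1" --pt "-0.0185 0.0068 -0.0482 -0.024 -0.174 -0.017 1" --pt "-0.0267 0.0074 -0.0442 -0.023 -0.175 -0.016 1" --pt "-0.034 0.008 -0.0386 -0.024 -0.174 -0.017 1"

```text
t: 21.45
tcp_pos: [0.5207, 0.1983, 0.2339]
tool_rot: [0.645, 0.719, 0.203, -0.162]
force: [0.7, 0.8, -3.1]
finger_gap: 0.64
gripper_force: 73.9
```

Emit:
apply_moves --pt "-0.0404 0.0082 -0.032 -0.024 -0.174 -0.016 1" --pt "-0.0453 0.0081 -0.0242 -0.023 -0.175 -0.017 1" --pt "-0.0446 -0.0012 0.0135 0 -0.14 0 1" --pt "-0.0423 -0.0011 0.0196 0 -0.139 0 1" --pt "-0.0391 -0.0012 0.0252 0 -0.14 0 1" --pt "-0.0353 -0.0011 0.0305 0 -0.139 0 1" --pt "0 0 0 0 0 0 1" --pt "0 0 0 0 0 0 1"

```text
t: 22.45
tcp_pos: [0.5682, -0.064, 0.1651]
tool_rot: [0.666, 0.718, -0.077, 0.185]
force: [0.3, 0.4, -2.4]
finger_gap: 0.636
gripper_force: 74.5
```

Run:
```python
from pl import *
st()
A,B=lay(-.035+.073,-.11)
rows([(A+.06*n,B,3),(A+.012*n,B,4)],1)
```

```text
t22.45 tcp [ 0.5682 -0.064   0.1651] R [[-0.043, 0.986, 0.163], [0.928, 0.1, -0.358], [-0.369, 0.136, -0.919]] gap 0.636 gf 74.5 F [ 0.3  0.4 -2.4] q [-0.13  0.52  1.78 -0.55  0.69  0.19]
wp [ 0.58  -0.105  0.106] q [-0.14  0.67  1.8  -0.91  0.62  0.55] wrist [0.53 0.04 0.36]
wp [ 0.587 -0.105  0.058] q [-0.13  0.76  1.8  -1.02  0.57  0.68] wrist [0.54 0.04 0.31]
[[-0.0056, -0.0001, 0.0239, -0.001, -0.047, 0.001, 1], [-0.0045, -0.0002, 0.0241, -0.001, -0.047, 0, 1], [-0.0034, -0.0001, 0.0242, -0.001, -0.048, 0.001, 1], [0.006, 0, 0.0104, 0, 0, 0, 1], [0.006, 0, 0.0104, 0, 0, 0, 1], [0.006, 0, 0.0104, 0, 0, 0, 1], [0.006, -0.0001, 0.0104, 0, 0, 0, 1]]
```

Emit:
apply_moves --pt "-0.0056 0 0.024 -0.001 -0.047 0.001 1" --pt "-0.0045 -0.0002 0.024 -0.001 -0.047 0 1" --pt "-0.0034 0 0.0242 -0.001 -0.048 0.001 1" --pt "0.006 0 0.0104 0 0 0 1" --pt "0.006 0 0.0104 0 0 0 1" --pt "0.006 0 0.0104 0 0 0 1" --pt "0.006 0 0.0104 0 0 0 1" --pt "0 0 0 0 0 0 1"

```text
t: 23.45
tcp_pos: [0.5872, -0.1054, 0.0565]
tool_rot: [0.659, 0.703, -0.124, 0.237]
force: [-0.3, -0.5, -1.4]
finger_gap: 0.637
gripper_force: 74.4
```

Emit:
apply_moves --pt "0 0 0 0 0 0 1" --pt "0 0 0 0 0 0 1"

```text
t: 23.7
tcp_pos: [0.5877, -0.1055, 0.0579]
tool_rot: [0.659, 0.703, -0.124, 0.238]
force: [-0.3, -0.1, -1.7]
finger_gap: 0.639
gripper_force: 74.4
```

```bash
cat > chk.py <<'E'
from pl import *
import sys
def chk(A,B):
    s=sense();R=Ro.from_quat(s["tool_rot"]);d=A-s["tcp_pos"];print("to go tool",np.round(R.inv().apply(d),4),"u,v,n",np.round([d@up,d@ey,d@n],4),"rot",np.round((R.inv()*B).as_rotvec(),4))
E
python3 - <<'E'
from chk import *
st()
A,B=lay(-.035+.073,-.11);chk(A,B)
rows([(A+.004*n+.001*up,B,3)],1)
E
```

```text
t23.70 tcp [ 0.5877 -0.1055  0.0579] R [[-0.018, 0.985, 0.171], [0.868, 0.1, -0.487], [-0.497, 0.14, -0.856]] gap 0.639 gf 74.4 F [-0.3 -0.1 -1.7] q [-0.14  0.76  1.8  -1.02  0.57  0.68]
to go tool [ 0.0067 -0.0007  0.0098] u,v,n [-0.0007  0.0009 -0.0118] rot [0.001  0.002  0.0004]
wp [ 0.589 -0.104  0.05 ] q [-0.13  0.77  1.79 -1.04  0.56  0.7 ] wrist [0.54 0.04 0.3 ]
[[0.0016, 0.0001, 0.0021, 0, 0.001, 0, 1], [0.0015, 0.0001, 0.0021, 0.001, 0, 0, 1], [0.0016, 0.0001, 0.0021, 0, 0.001, 0, 1]]
```

Emit:
apply_moves --pt "0.0016 0 0.0021 0 0.001 0 1" --pt "0.0015 0 0.0021 0.001 0 0 1" --pt "0.0016 0 0.0021 0 0.001 0 1" --pt "0 0 0 0 0 0 1"

```text
t: 24.2
tcp_pos: [0.5884, -0.1045, 0.0494]
tool_rot: [0.659, 0.703, -0.124, 0.236]
force: [0.3, -0.6, -1.8]
finger_gap: 0.638
gripper_force: 74.4
```

Emit:
apply_moves --pt "0.0005 0 0.0009 0 0 0 1" --pt "0.0005 0 0.0009 0 0 0 1" --pt "0 0 0 0 0 0 1"

```text
t: 24.58
tcp_pos: [0.5889, -0.1045, 0.0477]
tool_rot: [0.659, 0.703, -0.123, 0.236]
force: [0.3, -0.6, -3.1]
finger_gap: 0.639
gripper_force: 74.4
```

Emit:
apply_moves --pt "0.0005 0 0.0009 0 0 0 1" --pt "0 0 0 0 0 0 1"

```text
t: 24.82
tcp_pos: [0.5893, -0.1046, 0.047]
tool_rot: [0.659, 0.703, -0.123, 0.237]
force: [0.3, 0.2, 0.4]
finger_gap: 0.636
gripper_force: 75.0
```

Run:
```python
from chk import *
A,B=lay(-.035+.073,-.11);chk(A,B);st()
```

```text
to go tool [ 0.0005 -0.0008  0.0007] u,v,n [-0.0008  0.0001 -0.0009] rot [0.0002 0.0002 0.0007]
t24.82 tcp [ 0.5893 -0.1046  0.047 ] R [[-0.018, 0.985, 0.17], [0.868, 0.1, -0.486], [-0.495, 0.139, -0.857]] gap 0.636 gf 75.0 F [0.3 0.2 0.4] q [-0.13  0.78  1.79 -1.04  0.56  0.71]
```

Emit:
apply_moves --pt "0.0003 0 0.0005 0 0 0 1" --pt "0 -0.001 0 0 0 0 1" --pt "0 0 0 0 0 0 1"

```text
t: 25.2
tcp_pos: [0.5893, -0.1046, 0.047]
tool_rot: [0.659, 0.703, -0.123, 0.238]
force: [0.2, 1.6, 4.8]
finger_gap: 0.635
gripper_force: 75.1
```

Emit:
apply_moves --pt "0 -0.001 0 0 0 0 1" --pt "0 0 0 0 0 0 1"

```text
t: 25.45
tcp_pos: [0.5892, -0.1046, 0.047]
tool_rot: [0.659, 0.703, -0.122, 0.238]
force: [2.0, 1.0, 5.0]
finger_gap: 0.638
gripper_force: 75.1
```

Emit:
apply_moves --pt "0 0 0 0 0 0 -0.34" --pt "0 0 0 0 0 0 -0.4" --pt "0 0 0 0 0 0 -0.55" --pt "0 0 0 0 0 0 -0.7" --pt "0 0 0 0 0 0 -0.75" --pt "0 0 0 0 0 0 -0.75"

```text
t: 26.2
tcp_pos: [0.5869, -0.1047, 0.0457]
tool_rot: [0.66, 0.703, -0.124, 0.236]
force: [-0.6, -0.5, -0.5]
finger_gap: 0.875
gripper_force: 0.0
```

Emit:
apply_moves --pt "0 0 -0.02 0 0 0 -0.75" --pt "0 0 -0.03 0 0 0 -0.75" --pt "0 0 -0.05 0 0 0 -0.75" --pt "0 0 -0.05 0 0 0 -0.75" --pt "0 0 0 0 0 0 -0.75" --pt "0 0 0 0 0 0 -0.75"

```text
t: 26.95
tcp_pos: [0.5613, -0.0319, 0.1743]
tool_rot: [0.659, 0.703, -0.123, 0.236]
force: [-1.1, 0.2, 0.3]
finger_gap: 0.872
gripper_force: 0.0
```

Run:
```python
from chk import *
st();save("wrist","w7");save("scene","sc2")
X,R,z=pick((.5887,.3437))
rows([(np.array([.58,.22,.24]),R,9),(X-.09*z,R,3)],-.75)
```

```text
t26.95 tcp [ 0.5613 -0.0319  0.1743] R [[-0.019, 0.985, 0.169], [0.869, 0.1, -0.485], [-0.495, 0.138, -0.858]] gap 0.872 gf 0.0 F [-1.1  0.2  0.3] q [ 0.    0.54  1.78 -0.76  0.79  0.48]
wp [0.58 0.22 0.24] q [-0.24  0.69  1.59  0.96  1.47 -0.77] wrist [ 0.61 -0.04  0.39]
wp [0.594 0.288 0.115] q [-0.13  0.9   1.58  1.07  1.29 -0.9 ] wrist [0.62 0.03 0.26]
[[0.0206, 0.0059, -0.0196, 0.016, 0.174, 0.004, -0.75], [0.0238, 0.0055, -0.0159, 0.016, 0.174, 0.005, -0.75], [0.0262, 0.0051, -0.0115, 0.017, 0.175, 0.004, -0.75], [0.0278, 0.0049, -0.007, 0.016, 0.174, 0.004, -0.75], [0.0287, 0.0047, -0.002, 0.016, 0.174, 0.005, -0.75], [0.0286, 0.0046, 0.0028, 0.017, 0.174, 0.004, -0.75], [0.0277, 0.0046, 0.0077, 0.016, 0.174, 0.004, -0.75], [0.0259, 0.0046, 0.0122, 0.016, 0.175, 0.004, -0.75]]
[[0.0235, 0.0047, 0.0166, 0.016, 0.174, 0.005, -0.75], [-0.0252, 0.007, 0.0399, 0, 0, 0, -0.75], [-0.0253, 0.007, 0.04, 0, 0, 0, -0.75], [-0.0252, 0.007, 0.0399, 0, 0, 0, -0.75]]
```

View pics/w7.png

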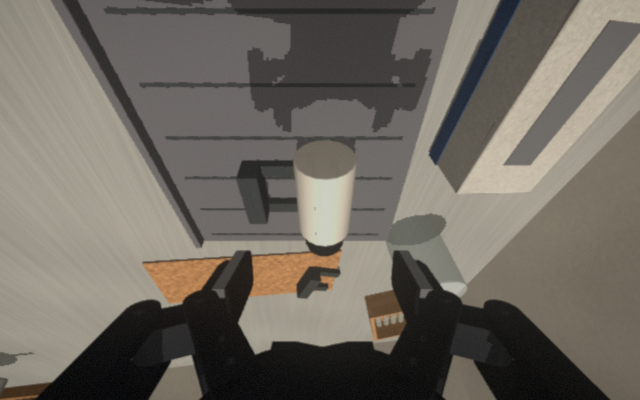

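The bottle lies against the chock, spanning (293–356, 140–255) across the board, and it has stayed where it was released. Now the second bottle.

Emit:
apply_moves --pt "0.0206 0.006 -0.0196 0.016 0.174 0.004 -0.75" --pt "0.0238 0.0055 -0.016 0.016 0.174 0.005 -0.75" --pt "0.0262 0.005 -0.0115 0.017 0.175 0.004 -0.75" --pt "0.0278 0.005 -0.007 0.016 0.174 0.004 -0.75" --pt "0.0287 0.0047 -0.002 0.016 0.174 0.005 -0.75" --pt "0.0286 0.0046 0.0028 0.017 0.174 0.004 -0.75" --pt "0.0277 0.0046 0.0077 0.016 0.174 0.004 -0.75" --pt "0.026 0.0046 0.0122 0.016 0.175 0.004 -0.75"

```text
t: 28.05
tcp_pos: [0.5788, 0.1913, 0.2319]
tool_rot: [0.61, 0.67, 0.29, -0.308]
force: [-0.1, 0.3, 0.6]
finger_gap: 0.873
gripper_force: 0.0
```

Emit:
apply_moves --pt "0.0235 0.0047 0.0166 0.016 0.174 0.005 -0.75" --pt "-0.025 0.007 0.04 0 0 0 -0.75" --pt "-0.025 0.007 0.04 0 0 0 -0.75" --pt "-0.025 0.007 0.04 0 0 0 -0.75" --pt "0 0 0 0 0 0 -0.75" --pt "0 0 0 0 0 0 -0.75" --pt "0 0 0 0 0 0 -0.75"

```text
t: 28.92
tcp_pos: [0.5961, 0.2866, 0.1162]
tool_rot: [0.582, 0.644, 0.336, -0.368]
force: [-0.6, -0.6, 0.4]
finger_gap: 0.874
gripper_force: 0.0
```

Run:
```python
from chk import *
C,im=save("wrist","w8");st()
for p in((.5887,.3437,.129),(.5887,.3437,.035)):print(proj(C,p))
m=((im.min(2)>150)&(im.max(2).astype(int)-im.min(2)<40)).astype('uint8')
k,l,s,ce=cv2.connectedComponentsWithStats(m);print([s[i].tolist() for i in range(1,k) if s[i][4]>400])
X,R,z=pick((.5887,.3437))
rows([(X,R,5)],-.75)
```

```text
t28.98 tcp [0.596  0.2866 0.1163] R [[-0.054, 0.995, -0.083], [0.502, 0.099, 0.859], [0.863, 0.005, -0.505]] gap 0.873 gf 0.0 F [ 0.2 -0.9  0.1] q [-0.13  0.89  1.58  1.07  1.29 -0.89]
[318.29279966 172.75086765]
[318.86961944 249.82264769]
[[277, 81, 204, 225, 15122], [126, 106, 96, 93, 1678], [432, 108, 86, 190, 3575], [233, 127, 25, 68, 570], [548, 255, 92, 145, 9677]]
wp [0.586 0.365 0.069] q [-0.    0.97  1.57  1.18  1.2  -0.93] wrist [0.61 0.11 0.22]
[[-0.0001, -0.0004, 0.0184, 0.001, 0.001, 0.001, -0.75], [-0.0001, -0.0003, 0.0184, 0.001, 0.001, 0, -0.75], [-0.0001, -0.0004, 0.0184, 0, 0.001, 0.001, -0.75], [-0.0002, -0.0003, 0.0184, 0.001, 0.001, 0.001, -0.75], [-0.0002, -0.0004, 0.0184, 0.001, 0.001, 0, -0.75]]
```

Emit:
apply_moves --pt "0 -0.0008 0.0184 0.001 0.001 0.001 -0.75" --pt "0 -0.0008 0.0184 0.001 0.001 0 -0.75" --pt "0 0 0.0184 0 0.001 0.001 -0.75" --pt "0 0 0.0184 0.001 0.001 0.001 -0.75" --pt "0 0 0.0184 0.001 0.001 0 -0.75" --pt "0 0 0 0 0 0 -0.75" --pt "0 0 0 0 0 0 -0.75"

```text
t: 29.85
tcp_pos: [0.5855, 0.3667, 0.0685]
tool_rot: [0.581, 0.642, 0.334, -0.372]
force: [0.5, -0.7, -0.6]
finger_gap: 0.874
gripper_force: 0.0
```

Emit:
apply_moves --pt "0 0 0 0 0 0 0.1" --pt "0 0 0 0 0 0 1" --pt "0 0 0 0 0 0 1" --pt "0 0 0 0 0 0 1" --force 70

```text
t: 30.35
tcp_pos: [0.5859, 0.3663, 0.0692]
tool_rot: [0.581, 0.642, 0.335, -0.372]
force: [-1.2, -2.4, 4.3]
finger_gap: 0.639
gripper_force: 73.1
```

Run:
```python
from chk import *
st();s=sense();X=s["tcp_pos"];R=Ro.from_quat(s["tool_rot"])
A,B=lay(-.0343+.073,.11);A=A+.001*up
rows([(X+[0,0,.03],R,2),(X+[0,-.06,.14],R,4),(A+.09*n+.02*ey,B,9),(A+.012*n,B,5)],1)
```

```text
t30.35 tcp [0.5859 0.3663 0.0692] R [[-0.049, 0.995, -0.089], [0.497, 0.101, 0.862], [0.866, -0.002, -0.5]] gap 0.639 gf 73.1 F [-1.2 -2.4  4.3] q [-0.    0.97  1.57  1.18  1.2  -0.92]
wp [0.586 0.366 0.099] q [-0.    0.92  1.58  1.16  1.22 -0.88] wrist [0.61 0.11 0.25]
wp [0.586 0.306 0.209] q [-0.1   0.74  1.58  1.05  1.35 -0.75] wrist [0.61 0.05 0.36]
wp [0.554 0.133 0.135] q [ 0.31  0.65  1.67 -0.7   0.93  0.71] wrist [0.5  0.28 0.39]
wp [0.567 0.114 0.058] q [ 0.27  0.78  1.69 -0.8   0.8   0.81] wrist [0.52 0.26 0.31]
[[0.013, 0, -0.0075, 0, 0, 0, 1], [0.013, -0.0001, -0.0075, 0, 0, 0, 1], [0.0164, -0.0016, -0.0267, 0, 0, 0, 1], [0.0163, -0.0015, -0.0266, 0, 0, 0, 1], [0.0164, -0.0016, -0.0267, 0, 0, 0, 1], [0.0163, -0.0015, -0.0266, 0, 0, 0, 1], [-0.0165, -0.0055, -0.0122, -0.017, -0.174, -0.004, 1], [-0.0183, -0.0054, -0.0092, -0.017, -0.175, -0.005, 1]]
[[-0.0196, -0.0053, -0.006, -0.017, -0.174, -0.004, 1], [-0.0204, -0.0054, -0.0026, -0.017, -0.174, -0.005, 1], [-0.0205, -0.0054, 0.0009, -0.016, -0.174, -0.004, 1], [-0.02, -0.0056, 0.0043, -0.017, -0.175, -0.005, 1], [-0.0189, -0.0057, 0.0077, -0.017, -0.174, -0.004, 1], [-0.0173, -0.006, 0.0107, -0.017, -0.174, -0.004, 1], [-0.0152, -0.0063, 0.0134, -0.017, -0.174, -0.005, 1], [0.0043, 0, 0.0155, 0, 0, 0, 1]]
[[0.0043, 0, 0.0155, 0, 0, 0, 1], [0.0044, 0, 0.0155, 0, 0, 0, 1], [0.0043, 0, 0.0156, 0, 0, 0, 1], [0.0043, 0, 0.0155, 0, 0, 0, 1]]
```

Emit:
apply_moves --pt "0.013 0 -0.0075 0 0 0 1" --pt "0.013 0 -0.0075 0 0 0 1" --pt "0.0164 -0.0016 -0.0267 0 0 0 1" --pt "0.0163 -0.0015 -0.0266 0 0 0 1" --pt "0.0164 -0.0016 -0.0267 0 0 0 1" --pt "0.0163 -0.0015 -0.0266 0 0 0 1" --pt "-0.0165 -0.0055 -0.0122 -0.017 -0.174 -0.004 1" --pt "-0.0183 -0.0054 -0.0092 -0.017 -0.175 -0.005 1"

```text
t: 31.35
tcp_pos: [0.5785, 0.2667, 0.193]
tool_rot: [0.634, 0.694, 0.24, -0.241]
force: [-0.5, -0.3, -4.1]
finger_gap: 0.64
gripper_force: 74.0
```

Emit:
apply_moves --pt "-0.0196 -0.0053 -0.006 -0.017 -0.174 -0.004 1" --pt "-0.0204 -0.0054 -0.0026 -0.017 -0.174 -0.005 1" --pt "-0.0205 -0.0054 0.0009 -0.016 -0.174 -0.004 1" --pt "-0.02 -0.0056 0.0043 -0.017 -0.175 -0.005 1" --pt "-0.0189 -0.0057 0.0077 -0.017 -0.174 -0.004 1" --pt "-0.0173 -0.006 0.0107 -0.017 -0.174 -0.004 1" --pt "-0.0152 -0.0063 0.0134 -0.017 -0.174 -0.005 1" --pt "0 0 0 0 0 0 1"

```text
t: 32.35
tcp_pos: [0.5509, 0.1349, 0.1333]
tool_rot: [0.658, 0.704, -0.125, 0.234]
force: [-0.4, 0.6, -3.5]
finger_gap: 0.642
gripper_force: 74.4
```

Emit:
apply_moves --pt "0 0 0 0 0 0 1" --pt "0 0 0 0 0 0 1"

```text
t: 32.6
tcp_pos: [0.5544, 0.1333, 0.1361]
tool_rot: [0.66, 0.702, -0.122, 0.236]
force: [-0.5, -0.4, -1.7]
finger_gap: 0.64
gripper_force: 74.4
```

```bash
python3 - <<'E'
from chk import *
st();save("side","s2")
A,B=lay(-.0343+.073,.11);A=A+.001*up;chk(A,B)
rows([(A+.010*n,B,6)],1)
E
python3 -c "
import cv2
a=cv2.imread('pics/s2.png')[150:270,220:420];cv2.imwrite('pics/s2c.png',cv2.resize(a,None,fx=4,fy=4,interpolation=cv2.INTER_CUBIC))"
```

```text
t32.60 tcp [0.5544 0.1333 0.1361] R [[-0.016, 0.985, 0.171], [0.87, 0.098, -0.484], [-0.493, 0.141, -0.858]] gap 0.64 gf 74.4 F [-0.5 -0.4 -1.7] q [ 0.31  0.65  1.67 -0.69  0.93  0.7 ]
to go tool [ 0.0279 -0.0008  0.0884] u,v,n [-0.0007 -0.0199 -0.0906] rot [ 0.0007 -0.0015 -0.0016]
wp [0.567 0.114 0.056] q [ 0.27  0.79  1.69 -0.8   0.8   0.82] wrist [0.52 0.26 0.31]
[[0.0038, -0.0001, 0.0133, 0, 0, 0, 1], [0.0038, -0.0002, 0.0133, 0, -0.001, -0.001, 1], [0.0039, -0.0001, 0.0133, 0, 0, 0, 1], [0.0038, -0.0001, 0.0133, 0, 0, 0, 1], [0.0038, -0.0001, 0.0133, 0.001, 0, 0, 1], [0.0039, -0.0001, 0.0132, 0, -0.001, -0.001, 1]]
```

View pics/s2c.png

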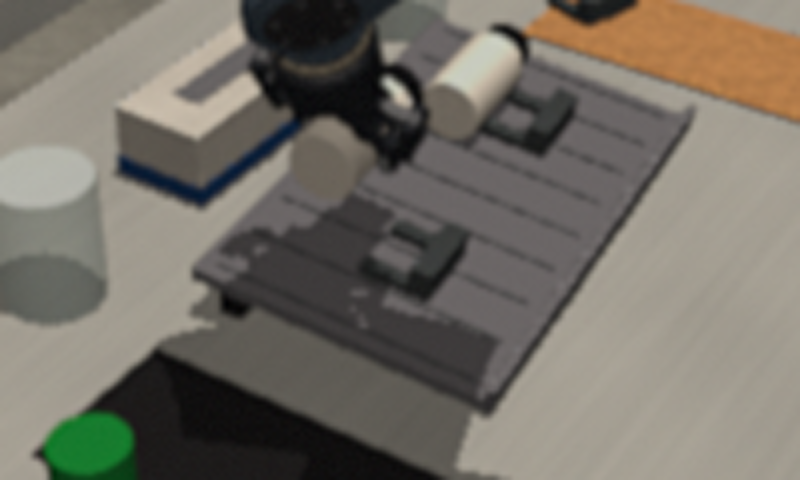

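The crop shows bottle 1 still lying against its chock, at (475,80). Chock 2 is in place at (420,255) with the held bottle above its prongs.

Emit:
apply_moves --pt "0.0038 0 0.0133 0 0 0 1" --pt "0.0038 -0.0002 0.0133 0 -0.001 -0.001 1" --pt "0.0038 0 0.0133 0 0 0 1" --pt "0.0038 -0.0003 0.0133 0 0 0 1" --pt "0.0038 0 0.0133 0.001 0 0 1" --pt "0.004 -0.0003 0.0132 0 -0.001 -0.001 1" --pt "0 0 0 0 0 0 1" --pt "0 0 0 0 0 0 1"

```text
t: 33.65
tcp_pos: [0.5659, 0.1148, 0.0552]
tool_rot: [0.659, 0.703, -0.125, 0.237]
force: [0.7, 0.1, -3.4]
finger_gap: 0.642
gripper_force: 74.4
```

Emit:
apply_moves --pt "0.0015 0 0.0025 0 0 0 1" --pt "0.0015 0 0.0025 0 0 0 1" --pt "0.0005 0 0.0012 0 0 0 1" --pt "0 0 0 0 0 0 1" --pt "0 0 0 0 0 0 1"

```text
t: 34.28
tcp_pos: [0.5668, 0.1147, 0.0481]
tool_rot: [0.659, 0.703, -0.125, 0.237]
force: [0.8, 0.0, -2.9]
finger_gap: 0.64
gripper_force: 74.4
```

Run:
```python
from chk import *
A,B=lay(-.0343+.073,.11);chk(A,B);st()
```

```text
to go tool [0.0007 0.0001 0.0019] u,v,n [ 0.0001 -0.0004 -0.002 ] rot [-0.0011  0.0019  0.0033]
t34.27 tcp [0.5668 0.1147 0.0481] R [[-0.021, 0.985, 0.169], [0.867, 0.102, -0.487], [-0.497, 0.137, -0.857]] gap 0.64 gf 74.4 F [ 0.8  0.  -2.9] q [ 0.27  0.8   1.69 -0.81  0.79  0.83]
```

Emit:
apply_moves --pt "0.0005 0.0005 0.0009 0 0 0 1" --pt "0 0 0 0 0 0 1"

```text
t: 34.52
tcp_pos: [0.5675, 0.1148, 0.0471]
tool_rot: [0.659, 0.703, -0.125, 0.237]
force: [0.4, -0.0, -1.9]
finger_gap: 0.639
gripper_force: 74.4
```

Emit:
apply_moves --pt "0.0003 0 0.0005 0 0 0 1" --pt "0 0 0 0 0 0 1"

```text
t: 34.78
tcp_pos: [0.5674, 0.1148, 0.0465]
tool_rot: [0.659, 0.703, -0.125, 0.237]
force: [-0.5, 0.1, -3.7]
finger_gap: 0.642
gripper_force: 74.4
```

Emit:
apply_moves --pt "0.0003 0 0.0005 0 0 0 1" --pt "0 0 0 0 0 0 1"

```text
t: 35.02
tcp_pos: [0.5675, 0.1148, 0.0459]
tool_rot: [0.659, 0.703, -0.125, 0.237]
force: [-0.2, 0.1, -2.4]
finger_gap: 0.637
gripper_force: 74.4
```

Emit:
apply_moves --pt "0.0003 0 0.0005 0 0 0 1" --pt "0 0 0 0 0 0 1"

```text
t: 35.28
tcp_pos: [0.5676, 0.1148, 0.0453]
tool_rot: [0.659, 0.703, -0.125, 0.237]
force: [-0.1, -1.1, -2.6]
finger_gap: 0.641
gripper_force: 74.4
```

Emit:
apply_moves --pt "0.0003 0 0.0005 0 0 0 1" --pt "0 0 0 0 0 0 1"

```text
t: 35.52
tcp_pos: [0.5677, 0.1148, 0.0447]
tool_rot: [0.659, 0.703, -0.125, 0.237]
force: [-0.2, 0.1, -3.6]
finger_gap: 0.641
gripper_force: 74.4
```

Run:
```python
from chk import *
A,B=lay(-.0343+.073,.11);chk(A,B)
```

```text
to go tool [-0.0011 -0.0003 -0.0011] u,v,n [-0.0003 -0.0004  0.0015] rot [-0.0014  0.002   0.0033]
```

Emit:
apply_moves --pt "0.0003 0 0.0005 0 0 0 1" --pt "0 0 0 0 0 0 1"

```text
t: 35.78
tcp_pos: [0.5677, 0.1148, 0.0446]
tool_rot: [0.659, 0.703, -0.125, 0.237]
force: [-0.9, -0.9, 0.4]
finger_gap: 0.639
gripper_force: 74.5
```

Emit:
apply_moves --pt "0.0003 0 0.0005 0 0 0 1" --pt "0 0 0 0 0 0 1"

```text
t: 36.02
tcp_pos: [0.5677, 0.1147, 0.0446]
tool_rot: [0.658, 0.703, -0.125, 0.237]
force: [-2.9, 0.6, 5.0]
finger_gap: 0.636
gripper_force: 75.0
```

Emit:
apply_moves --pt "0.0003 0 0.0005 0 0 0 1" --pt "0 0 0 0 0 0 1"

```text
t: 36.28
tcp_pos: [0.5678, 0.1147, 0.0446]
tool_rot: [0.658, 0.703, -0.125, 0.238]
force: [-3.1, 0.8, 8.2]
finger_gap: 0.638
gripper_force: 75.3
```

Emit:
apply_moves --pt "0 -0.001 -0.0005 0 0 0 1" --pt "0 0 0 0 0 0 1"

```text
t: 36.52
tcp_pos: [0.5677, 0.1147, 0.0446]
tool_rot: [0.658, 0.703, -0.124, 0.238]
force: [-0.4, -0.2, 7.2]
finger_gap: 0.637
gripper_force: 75.1
```

Emit:
apply_moves --pt "0 -0.001 0 0 0 0 1" --pt "0 0 0 0 0 0 1"

```text
t: 36.78
tcp_pos: [0.5677, 0.1148, 0.0446]
tool_rot: [0.658, 0.703, -0.124, 0.238]
force: [0.4, -0.9, 6.3]
finger_gap: 0.639
gripper_force: 75.1
```

Run:
```python
from chk import *
A,B=lay(-.0343+.073,.11);chk(A,B)
```

```text
to go tool [-0.0011 -0.0003 -0.0013] u,v,n [-0.0003 -0.0003  0.0017] rot [0.0021 0.0028 0.0023]
```

Emit:
apply_moves --pt "0 0 -0.0003 0 0 0 -0.3" --pt "0 0 0 0 0 0 -0.34" --pt "0 0 0 0 0 0 -0.4" --pt "0 0 0 0 0 0 -0.55" --pt "0 0 0 0 0 0 -0.7" --pt "0 0 0 0 0 0 -0.75" --pt "0 0 0 0 0 0 -0.75"

```text
t: 37.65
tcp_pos: [0.5657, 0.1151, 0.0434]
tool_rot: [0.659, 0.703, -0.125, 0.237]
force: [-0.4, 0.3, 1.2]
finger_gap: 0.874
gripper_force: 0.0
```

Emit:
apply_moves --pt "0 0 -0.02 0 0 0 -0.75" --pt "0 0 -0.03 0 0 0 -0.75" --pt "0 0 -0.05 0 0 0 -0.75" --pt "0 0 -0.05 0 0 0 -0.75" --pt "0 0 -0.03 0 0 0 -0.75" --pt "0 0 0 0 0 0 -0.75" --pt "0 0 0 0 0 0 -0.75"

```text
t: 38.52
tcp_pos: [0.5347, 0.2026, 0.1974]
tool_rot: [0.658, 0.704, -0.125, 0.236]
force: [-0.1, -1.0, -0.1]
finger_gap: 0.872
gripper_force: 0.0
```

Run:
```python
from chk import *
st()
C,im=save("side","s3")
m=((im.min(2)>140)&(im.max(2).astype(int)-im.min(2)<45)).astype('uint8')
m[:130]=0
k,l,s,ce=cv2.connectedComponentsWithStats(m);print([(s[i].tolist(),ce[i].round()) for i in range(1,k) if 60<s[i][4]<900])
for v in(-.11,.11):print([np.round(proj(C,face(.0387,v)+.028*n+w*ey)) for w in(-.068,0,.057)])
# plan bottle 2 standing: grasp leaning to cap side, 62 mm from cap
A,B=lay(.0387,.11,off=-.006,lean=30);print(A)
rows([(A+.17*n-.09*ey,B,8),(A-.06*B.as_matrix()[:,2],B,4),(A,B,4)],-.75)
```

```text
t38.52 tcp [0.5347 0.2026 0.1974] R [[-0.021, 0.986, 0.168], [0.867, 0.102, -0.487], [-0.497, 0.135, -0.857]] gap 0.872 gf 0.0 F [-0.1 -1.  -0.1] q [ 0.43  0.58  1.58 -0.61  1.12  0.68]
[([574, 133, 55, 26, 679], array([601., 145.])), ([246, 149, 36, 35, 462], array([263., 169.])), ([556, 149, 11, 12, 74], array([561., 155.])), ([189, 171, 45, 30, 248], array([213., 186.])), ([297, 190, 24, 20, 266], array([309., 199.])), ([111, 214, 60, 41, 375], array([143., 233.])), ([16, 269, 73, 49, 596], array([ 52., 294.]))]
[array([346., 161.]), array([338., 170.]), array([331., 178.])]
[array([319., 192.]), array([309., 203.]), array([300., 212.])]
[0.56629301 0.12336153 0.04616871]
wp [0.552 0.031 0.215] q [-0.43  0.5   1.69  0.56  1.18 -0.85] wrist [ 0.53 -0.12  0.47]
wp [0.562 0.093 0.098] q [-0.31  0.69  1.77  0.69  0.92 -0.95] wrist [ 0.54 -0.06  0.35]
wp [0.566 0.123 0.046] q [-0.26  0.78  1.78  0.77  0.82 -1.  ] wrist [ 0.55 -0.03  0.3 ]
[[-0.0196, 0.0003, 0.0089, -0.001, 0.131, 0, -0.75], [-0.0207, 0.0002, 0.0062, 0, 0.131, 0.001, -0.75], [-0.0212, 0.0003, 0.0035, -0.001, 0.132, 0, -0.75], [-0.0216, 0.0002, 0.0006, -0.001, 0.131, 0, -0.75], [-0.0214, 0.0003, -0.0021, 0, 0.131, 0, -0.75], [-0.021, 0.0003, -0.005, -0.001, 0.131, 0.001, -0.75], [-0.0201, 0.0003, -0.0076, -0.001, 0.132, 0, -0.75], [-0.019, 0.0003, -0.0103, 0, 0.131, 0, -0.75]]
[[-0.0018, 0, 0.0331, 0, 0, 0, -0.75], [-0.0017, 0, 0.033, 0, 0, 0, -0.75], [-0.0018, 0, 0.0331, 0, 0, 0, -0.75], [-0.0018, 0, 0.033, 0, 0, 0, -0.75], [0, 0, 0.015, 0, 0, 0, -0.75], [0, 0, 0.015, 0, 0, 0, -0.75], [0, 0, 0.015, 0, 0, 0, -0.75], [0, 0, 0.015, 0, 0, 0, -0.75]]
```

Emit:
apply_moves --pt "-0.02 0 0.009 -0.001 0.131 0 -0.75" --pt "-0.0207 0 0.006 0 0.131 0.001 -0.75" --pt "-0.0212 0 0.0035 -0.001 0.132 0 -0.75" --pt "-0.0216 0 0.0006 -0.001 0.131 0 -0.75" --pt "-0.0214 0 -0.002 0 0.131 0 -0.75" --pt "-0.021 0 -0.005 -0.001 0.131 0.001 -0.75" --pt "-0.02 0 -0.0076 -0.001 0.132 0 -0.75" --pt "-0.019 0 -0.01 0 0.131 0 -0.75"

```text
t: 39.58
tcp_pos: [0.5499, 0.0302, 0.2142]
tool_rot: [0.633, 0.726, 0.226, -0.148]
force: [-0.6, 1.1, -1.0]
finger_gap: 0.874
gripper_force: 0.0
```

Emit:
apply_moves --pt "0 0 0 0 0 0 -0.75" --pt "0 0 0 0 0 0 -0.75" --pt "0 0 0 0 0 0 -0.75" --pt "0 0 0 0 0 0 -0.75" --pt "0 0 0 0 0 0 -0.75" --pt "0 0 0 0 0 0 -0.75" --pt "0 0 0 0 0 0 -0.75" --pt "0 0 0 0 0 0 -0.75"

```text
t: 40.58
tcp_pos: [0.5506, 0.0318, 0.215]
tool_rot: [0.632, 0.727, 0.224, -0.146]
force: [-0.7, 0.0, 0.3]
finger_gap: 0.872
gripper_force: 0.0
```

Emit:
apply_moves --pt "0 0 0 0 0 0 -0.75" --pt "0 0 0 0 0 0 -0.75" --pt "0 0 0 0 0 0 -0.75" --pt "0 0 0 0 0 0 -0.75" --pt "0 0 0 0 0 0 -0.75" --pt "0 0 0 0 0 0 -0.75" --pt "0 0 0 0 0 0 -0.75" --pt "0 0 0 0 0 0 -0.75"

```text
t: 41.58
tcp_pos: [0.5506, 0.0318, 0.215]
tool_rot: [0.632, 0.727, 0.224, -0.146]
force: [0.1, -0.9, -0.9]
finger_gap: 0.875
gripper_force: 0.0
```

Emit:
apply_moves --pt "0 0 0 0 0 0 -0.75" --pt "0 0 0 0 0 0 -0.75" --pt "0 0 0 0 0 0 -0.75" --pt "0 0 0 0 0 0 -0.75" --pt "0 0 0 0 0 0 -0.75" --pt "0 0 0 0 0 0 -0.75" --pt "0 0 0 0 0 0 -0.75" --pt "0 0 0 0 0 0 -0.75"

```text
t: 42.58
tcp_pos: [0.5505, 0.0318, 0.215]
tool_rot: [0.632, 0.727, 0.224, -0.146]
force: [0.5, 0.1, -0.7]
finger_gap: 0.876
gripper_force: 0.0
```

Emit:
apply_moves --pt "0 0 0 0 0 0 -0.75" --pt "0 0 0 0 0 0 -0.75" --pt "0 0 0 0 0 0 -0.75" --pt "0 0 0 0 0 0 -0.75" --pt "0 0 0 0 0 0 -0.75" --pt "0 0 0 0 0 0 -0.75" --pt "0 0 0 0 0 0 -0.75" --pt "0 0 0 0 0 0 -0.75"

```text
t: 43.58
tcp_pos: [0.5505, 0.0318, 0.215]
tool_rot: [0.632, 0.727, 0.224, -0.146]
force: [-0.5, 0.4, 1.0]
finger_gap: 0.875
gripper_force: 0.0
```

Emit:
apply_moves --pt "0 0 0 0 0 0 -0.75" --pt "0 0 0 0 0 0 -0.75" --pt "0 0 0 0 0 0 -0.75" --pt "0 0 0 0 0 0 -0.75" --pt "0 0 0 0 0 0 -0.75" --pt "0 0 0 0 0 0 -0.75" --pt "0 0 0 0 0 0 -0.75" --pt "0 0 0 0 0 0 -0.75"

```text
t: 44.58
tcp_pos: [0.5505, 0.0318, 0.215]
tool_rot: [0.632, 0.727, 0.224, -0.146]
force: [-0.2, 0.7, 0.7]
finger_gap: 0.876
gripper_force: 0.0
```

Emit:
apply_moves --pt "0 0 0 0 0 0 -0.75" --pt "0 0 0 0 0 0 -0.75" --pt "0 0 0 0 0 0 -0.75" --pt "0 0 0 0 0 0 -0.75" --pt "0 0 0 0 0 0 -0.75" --pt "0 0 0 0 0 0 -0.75" --pt "0 0 0 0 0 0 -0.75" --pt "0 0 0 0 0 0 -0.75"

```text
t: 45.58
tcp_pos: [0.5506, 0.0318, 0.215]
tool_rot: [0.632, 0.727, 0.224, -0.146]
force: [-1.0, 0.8, 0.1]
finger_gap: 0.881
gripper_force: 0.0
```

Run:
```python
from chk import *
st()
for nm in("wrist","side"):
    C,im=save(nm,"e_"+nm)
    m=((im.min(2)>140)&(im.max(2).astype(int)-im.min(2)<45)).astype('uint8')
    k,l,s,ce=cv2.connectedComponentsWithStats(m);print(nm,[(s[i].tolist(),ce[i].round()) for i in range(1,k) if 60<s[i][4]<9000])
    for v in(-.11,.11):print([np.round(proj(C,face(.0387,v)+.028*n+w*ey)) for w in(-.068,0,.057)])
A,B=lay(.0387,.11,off=-.006,lean=30)
chk(A,B)
e=rows([(A-.06*B.as_matrix()[:,2],B,3),(A,B,4)],-.75)
print("--- stand")
for by in(.345,):
    R=RS(np.radians(-60),False);z=R.as_matrix()[:,2];b=np.array([.60,by,.004+.125-.062]);X=b+G*z
    rows([(A+.08*n,B,4),(X+[-.02,0,.2],R,12),(X+[0,0,.06],R,4),(X+[0,0,.01],R,4)],1,e)
```

```text
t45.58 tcp [0.5506 0.0318 0.215 ] R [[-0.158, 0.985, 0.071], [0.854, 0.1, 0.51], [0.496, 0.141, -0.857]] gap 0.881 gf 0.0 F [-1.   0.8  0.1] q [-0.43  0.5   1.7   0.56  1.18 -0.85]
wrist [([276, 0, 11, 11, 79], array([281.,   5.])), ([21, 41, 11, 21, 64], array([26., 52.])), ([302, 131, 42, 94, 3584], array([324., 177.])), ([0, 153, 25, 77, 647], array([ 10., 187.])), ([398, 308, 7, 22, 70], array([401., 320.])), ([457, 357, 38, 43, 1042], array([470., 381.]))]
[array([322., 487.]), array([322., 404.]), array([322., 341.])]
[array([322., 248.]), array([322., 188.]), array([322., 142.])]
side [([360, 129, 20, 18, 103], array([370., 136.])), ([574, 133, 55, 26, 667], array([601., 145.])), ([490, 147, 15, 12, 88], array([497., 152.])), ([249, 152, 54, 32, 612], array([276., 167.])), ([363, 171, 60, 71, 936], array([396., 202.])), ([216, 186, 28, 16, 359], array([230., 193.])), ([297, 190, 24, 20, 242], array([309., 199.])), ([608, 195, 10, 15, 76], array([612., 203.])), ([405, 196, 49, 68, 806], array([429., 231.])), ([617, 200, 10, 28, 103], array([622., 210.])), ([551, 205, 33, 35, 42
[... 2027 characters left out ...]
 1]]
[[0.0163, 0.0053, -0.0104, 0.012, -0.13, -0.004, 1], [0.0148, 0.0053, -0.0124, 0.013, -0.131, -0.003, 1], [0.0131, 0.0051, -0.0143, 0.012, -0.131, -0.003, 1], [0.011, 0.005, -0.016, 0.012, -0.13, -0.004, 1], [0.0089, 0.0048, -0.0173, 0.013, -0.131, -0.003, 1], [0.0065, 0.0046, -0.0184, 0.012, -0.131, -0.004, 1], [0.004, 0.0044, -0.0192, 0.013, -0.13, -0.003, 1], [0.0015, 0.0042, -0.0195, 0.012, -0.131, -0.003, 1]]
[[0.0301, 0.005, 0.0179, 0, 0, 0, 1], [0.03, 0.0049, 0.018, 0, 0, 0, 1], [0.0301, 0.005, 0.0179, 0, 0, 0, 1], [0.03, 0.0049, 0.0179, 0, 0, 0, 1], [0.0108, 0, 0.0063, 0, 0, 0, 1], [0.0109, 0, 0.0062, 0, 0, 0, 1], [0.0108, 0, 0.0063, 0, 0, 0, 1], [0.0108, 0, 0.0062, 0, 0, 0, 1]]
```

Emit:
apply_moves --pt "-0.0026 0 0.0442 0.001 0 0.001 -0.75" --pt "-0.0026 0.0005 0.0442 0 -0.001 0 -0.75" --pt "-0.0026 0.0005 0.0442 0.001 0 0.001 -0.75" --pt "0 0 0.015 0 0 0 -0.75" --pt "0 0 0.015 0 0 0 -0.75" --pt "0 0 0.015 0 0 0 -0.75" --pt "0 0 0.012 0 0 0 -0.75" --pt "0 0 0 0 0 0 -0.75"

```text
t: 46.68
tcp_pos: [0.5658, 0.1222, 0.0483]
tool_rot: [0.633, 0.727, 0.223, -0.147]
force: [-1.0, 0.3, 0.4]
finger_gap: 0.877
gripper_force: 0.0
```

Run:
```python
from chk import *
st();A,B=lay(.0387,.11,off=-.006,lean=30);chk(A,B)
```

```text
t46.67 tcp [0.5658 0.1222 0.0483] R [[-0.156, 0.985, 0.069], [0.855, 0.099, 0.51], [0.495, 0.138, -0.858]] gap 0.877 gf 0.0 F [-1.   0.3  0.4] q [-0.26  0.78  1.78  0.77  0.82 -1.  ]
to go tool [-0.0002  0.0003  0.0025] u,v,n [ 0.0003  0.0011 -0.0022] rot [-0.0012 -0.0003 -0.0006]
```

Emit:
apply_moves --pt "0 0 0.002 0 0 0 -0.75" --pt "0 0 0 0 0 0 -0.5" --pt "0 0 0 0 0 0 0.1" --pt "0 0 0 0 0 0 1" --pt "0 0 0 0 0 0 1" --pt "0 0 0 0 0 0 1" --force 70

```text
t: 47.42
tcp_pos: [0.5665, 0.1225, 0.0477]
tool_rot: [0.633, 0.727, 0.223, -0.146]
force: [-2.2, -3.2, 5.1]
finger_gap: 0.637
gripper_force: 73.0
```

```bash
cat >> pl.py <<'E'
def stand(x,y,yaw,s=None):
    R=Ro.from_euler("z",yaw,degrees=True)*RS(np.radians(-60),False);z=R.as_matrix()[:,2]
    return np.array([x,y,.004+.125-.062])+G*z,R
E
python3 - <<'E'
from chk import *
st();s=sense();X0=s["tcp_pos"];B=Ro.from_quat(s["tool_rot"])
X,R=stand(.60,.345,-17)
rows([(X0+.09*n,B,4),(X+[-.02,-.02,.18],R,12),(X+[0,0,.05],R,4)],1)
E
```

```text
t47.42 tcp [0.5665 0.1225 0.0477] R [[-0.156, 0.985, 0.07], [0.855, 0.099, 0.509], [0.495, 0.14, -0.858]] gap 0.637 gf 73.0 F [-2.2 -3.2  5.1] q [-0.26  0.78  1.78  0.77  0.82 -1.  ]
wp [0.554 0.121 0.137] q [-0.27  0.61  1.78  0.68  0.95 -0.86] wrist [ 0.53 -0.03  0.39]
wp [0.576 0.304 0.234] q [ 0.59  0.98  0.88 -0.75  2.03  0.72] wrist [0.63 0.56 0.38]
wp [0.596 0.324 0.105] q [ 0.6   1.16  0.8  -0.71  1.96  0.8 ] wrist [0.65 0.58 0.25]
[[0.0112, 0, -0.0195, 0, 0, 0, 1], [0.0113, 0, -0.0195, 0, 0, 0, 1], [0.0112, 0, -0.0195, 0, 0, 0, 1], [0.0113, 0, -0.0195, 0, 0, 0, 1], [0.0167, 0.0044, 0.0009, 0.02, -0.131, 0.023, 1], [0.0169, 0.0041, -0.0014, 0.019, -0.132, 0.023, 1], [0.0165, 0.0036, -0.0037, 0.02, -0.131, 0.024, 1], [0.016, 0.0031, -0.0058, 0.019, -0.131, 0.023, 1]]
[[0.0152, 0.0026, -0.008, 0.02, -0.132, 0.023, 1], [0.0141, 0.0021, -0.01, 0.019, -0.131, 0.023, 1], [0.0126, 0.0016, -0.0117, 0.02, -0.131, 0.023, 1], [0.0111, 0.0011, -0.0133, 0.019, -0.132, 0.023, 1], [0.0092, 0.0006, -0.0147, 0.02, -0.131, 0.023, 1], [0.0072, 0.0001, -0.0158, 0.02, -0.131, 0.024, 1], [0.0051, -0.0004, -0.0166, 0.019, -0.132, 0.023, 1], [0.0029, -0.0008, -0.017, 0.02, -0.131, 0.023, 1]]
[[0.0311, 0.0039, 0.0111, 0, 0, 0, 1], [0.0311, 0.0039, 0.0112, 0, 0, 0, 1], [0.0311, 0.004, 0.0111, 0, 0, 0, 1], [0.031, 0.0039, 0.0112, 0, 0, 0, 1]]
```

Emit:
apply_moves --pt "0.0112 0 -0.0195 0 0 0 1" --pt "0.0113 0 -0.0195 0 0 0 1" --pt "0.0112 0 -0.0195 0 0 0 1" --pt "0.0113 0 -0.0195 0 0 0 1" --pt "0.0167 0.0044 0.0009 0.02 -0.131 0.023 1" --pt "0.017 0.004 -0.0014 0.019 -0.132 0.023 1" --pt "0.0165 0.0036 -0.0037 0.02 -0.131 0.024 1" --pt "0.016 0.003 -0.0058 0.019 -0.131 0.023 1"

```text
t: 48.42
tcp_pos: [0.5602, 0.1828, 0.1688]
tool_rot: [0.696, 0.717, 0.014, 0.014]
force: [-0.2, 0.2, -3.8]
finger_gap: 0.637
gripper_force: 74.5
```

Emit:
apply_moves --pt "0.0152 0.0026 -0.008 0.02 -0.132 0.023 1" --pt "0.014 0.002 -0.01 0.019 -0.131 0.023 1" --pt "0.0126 0.0016 -0.0117 0.02 -0.131 0.023 1" --pt "0.011 0.001 -0.0133 0.019 -0.132 0.023 1" --pt "0.0092 0.0006 -0.0147 0.02 -0.131 0.023 1" --pt "0.0072 0 -0.0158 0.02 -0.131 0.024 1" --pt "0.005 -0.0004 -0.0166 0.019 -0.132 0.023 1" --pt "0.003 -0.0008 -0.017 0.02 -0.131 0.023 1"

```text
t: 49.42
tcp_pos: [0.5748, 0.3051, 0.2326]
tool_rot: [0.668, 0.549, -0.388, 0.317]
force: [1.1, -0.4, -2.4]
finger_gap: 0.64
gripper_force: 74.7
```

Emit:
apply_moves --pt "0 0 0 0 0 0 1" --pt "0 0 0 0 0 0 1" --pt "0 0 0 0 0 0 1"

```text
t: 49.8
tcp_pos: [0.5754, 0.303, 0.235]
tool_rot: [0.67, 0.549, -0.386, 0.316]
force: [0.1, -0.1, -1.8]
finger_gap: 0.639
gripper_force: 74.8
```

Run:
```python
from chk import *
st();save("side","s4")
X,R=stand(.60,.345,-17);chk(X,R)
rows([(X+[0,0,.06],R,5),(X+[0,0,.008],R,5)],1)
```

```text
t49.80 tcp [0.5754 0.303  0.235 ] R [[0.098, 0.981, -0.17], [0.492, -0.196, -0.848], [-0.865, -0.0, -0.501]] gap 0.639 gf 74.8 F [ 0.1 -0.1 -1.8] q [ 0.59  0.97  0.89 -0.75  2.03  0.72]
to go tool [0.1685 0.0159 0.0696] u,v,n [-0.003   0.0186 -0.1821] rot [-0.0011 -0.0018 -0.0005]
wp [0.596 0.324 0.114] q [ 0.6   1.15  0.8  -0.72  1.97  0.79] wrist [0.65 0.58 0.26]
wp [0.596 0.324 0.063] q [ 0.6   1.21  0.79 -0.7   1.93  0.83] wrist [0.65 0.58 0.21]
[[0.0233, 0.0032, 0.0079, 0, 0, 0, 1], [0.0234, 0.0032, 0.0079, 0, -0.001, 0, 1], [0.0233, 0.0031, 0.0079, -0.001, 0, 0, 1], [0.0233, 0.0032, 0.0079, 0, 0, 0, 1], [0.0234, 0.0032, 0.0078, 0, -0.001, -0.001, 1], [0.009, 0, 0.0052, 0, 0, 0, 1], [0.009, 0, 0.0052, 0, 0, 0, 1], [0.009, 0, 0.0052, 0, 0, 0, 1]]
[[0.009, 0, 0.0052, 0, 0, 0, 1], [0.009, 0, 0.0052, 0, 0, 0, 1]]
```

Emit:
apply_moves --pt "0.0233 0.0032 0.0079 0 0 0 1" --pt "0.0234 0.0032 0.0079 0 -0.001 0 1" --pt "0.0233 0.003 0.0079 -0.001 0 0 1" --pt "0.0233 0.0032 0.0079 0 0 0 1" --pt "0.0234 0.0032 0.0078 0 -0.001 -0.001 1" --pt "0.009 0 0.0052 0 0 0 1" --pt "0.009 0 0.0052 0 0 0 1" --pt "0.009 0 0.0052 0 0 0 1"

```text
t: 50.85
tcp_pos: [0.5955, 0.3246, 0.0819]
tool_rot: [0.669, 0.55, -0.387, 0.318]
force: [0.2, 1.1, -3.3]
finger_gap: 0.641
gripper_force: 74.8
```

Emit:
apply_moves --pt "0.009 0 0.0052 0 0 0 1" --pt "0.009 0 0.0052 0 0 0 1" --pt "0 0 0 0 0 0 1" --pt "0 0 0 0 0 0 1"

```text
t: 51.35
tcp_pos: [0.5953, 0.3245, 0.0614]
tool_rot: [0.669, 0.55, -0.387, 0.318]
force: [0.5, 1.1, -2.5]
finger_gap: 0.64
gripper_force: 74.8
```

Emit:
apply_moves --pt "0.0017 0 0.001 0 0 0 1" --pt "0 0 0 0 0 0 1"

```text
t: 51.6
tcp_pos: [0.5952, 0.3245, 0.0593]
tool_rot: [0.669, 0.55, -0.387, 0.318]
force: [-1.0, -0.1, -3.3]
finger_gap: 0.637
gripper_force: 74.8
```

Emit:
apply_moves --pt "0.0013 0 0.0007 0 0 0 1" --pt "0 0 0 0 0 0 1"

```text
t: 51.85
tcp_pos: [0.5951, 0.3245, 0.0576]
tool_rot: [0.668, 0.55, -0.387, 0.318]
force: [0.4, 0.4, -3.2]
finger_gap: 0.635
gripper_force: 74.8
```

Run:
```python
from chk import *
st()
X,R=stand(.60,.345,-17);chk(X,R)
```

```text
t51.85 tcp [0.5951 0.3245 0.0576] R [[0.095, 0.981, -0.169], [0.489, -0.194, -0.851], [-0.867, -0.002, -0.498]] gap 0.635 gf 74.8 F [ 0.4  0.4 -3.2] q [ 0.6   1.22  0.79 -0.7   1.93  0.83]
to go tool [0.0024 0.0008 0.002 ] u,v,n [ 0.0002 -0.0008 -0.0031] rot [0.0003 0.0023 0.002 ]
```

Expected contact is about 3 mm lower; I'll step down until the force shows it.

Emit:
apply_moves --pt "0.0009 0 0.0005 0 0 0 1" --pt "0 0 0 0 0 0 1"

```text
t: 52.1
tcp_pos: [0.5952, 0.3246, 0.0572]
tool_rot: [0.668, 0.55, -0.387, 0.318]
force: [0.4, 0.6, -0.9]
finger_gap: 0.637
gripper_force: 74.8
```

Emit:
apply_moves --pt "0.0009 0 0.0005 0 0 0 1" --pt "0 0 0 0 0 0 1"

```text
t: 52.35
tcp_pos: [0.5951, 0.3245, 0.0571]
tool_rot: [0.668, 0.549, -0.388, 0.318]
force: [-1.5, -0.1, 4.5]
finger_gap: 0.639
gripper_force: 74.9
```

Emit:
apply_moves --pt "0.0007 0 0.0004 0 0 0 1" --pt "0 0 0 0 0 0 1"

```text
t: 52.6
tcp_pos: [0.5951, 0.3245, 0.0571]
tool_rot: [0.669, 0.549, -0.388, 0.319]
force: [-2.1, 0.2, 6.8]
finger_gap: 0.635
gripper_force: 75.1
```

Emit:
apply_moves --pt "-0.0007 0 -0.0004 0 0 0 -0.3" --pt "0 0 0 0 0 0 -0.35" --pt "0 0 0 0 0 0 -0.5" --pt "0 0 0 0 0 0 -0.7" --pt "0 0 0 0 0 0 -0.75" --pt "0 0 0 0 0 0 -0.75"

```text
t: 53.35
tcp_pos: [0.5952, 0.3246, 0.0554]
tool_rot: [0.668, 0.55, -0.387, 0.318]
force: [0.9, 0.1, 0.4]
finger_gap: 0.871
gripper_force: 0.0
```

Run:
```python
from chk import *
st();s=sense();X=s["tcp_pos"];R=Ro.from_quat(s["tool_rot"]);z=R.as_matrix()[:,2]
X1=X-.10*z
A,B=lay(.0387,-.11,off=-.006,lean=30)
rows([(X1,R,4),(X1+[-.02,-.02,.15],R,3),(np.array([.52,.12,.3]),RS(0),9),(A-.10*B.as_matrix()[:,2]+.02*n,B,6)],-.75)
```

```text
t53.35 tcp [0.5952 0.3246 0.0554] R [[0.095, 0.981, -0.169], [0.489, -0.194, -0.851], [-0.867, -0.002, -0.498]] gap 0.871 gf 0.0 F [0.9 0.1 0.4] q [ 0.6   1.22  0.79 -0.7   1.93  0.83]
wp [0.612 0.41  0.105] q [ 0.67  1.29  0.46 -0.75  2.16  0.69] wrist [0.66 0.66 0.25]
wp [0.592 0.39  0.255] q [ 0.66  1.09  0.57 -0.8   2.23  0.6 ] wrist [0.64 0.64 0.4 ]
wp [0.52 0.12 0.3 ] q [ 0.01  0.27  1.67  0.01  1.06 -0.1 ] wrist [0.48 0.12 0.59]
wp [ 0.579 -0.147  0.152] q [-0.67  0.69  1.51  0.48  1.27 -1.03] wrist [ 0.56 -0.3   0.41]
[[0, 0, -0.025, 0, 0, 0, -0.75], [0, 0, -0.025, 0, 0, 0, -0.75], [0, 0, -0.025, 0, 0, 0, -0.75], [0, 0, -0.025, 0, 0, 0, -0.75], [-0.0472, -0.0053, -0.0181, 0, 0, 0, -0.75], [-0.0473, -0.0053, -0.0181, 0, 0, 0, -0.75], [-0.0472, -0.0054, -0.0181, 0, 0, 0, -0.75], [-0.0197, -0.0021, 0.0243, -0.031, 0.118, -0.022, -0.75]]
[[-0.0224, -0.0032, 0.0218, -0.032, 0.118, -0.021, -0.75], [-0.0247, -0.0044, 0.0189, -0.031, 0.117, -0.022, -0.75], [-0.0267, -0.0055, 0.0157, -0.031, 0.118, -0.021, -0.75], [-0.0281, -0.0065, 0.0123, -0.032, 0.118, -0.022, -0.75], [-0.0293, -0.0074, 0.0086, -0.031, 0.118, -0.021, -0.75], [-0.0299, -0.0083, 0.005, -0.031, 0.117, -0.022, -0.75], [-0.03, -0.0091, 0.0011, -0.032, 0.118, -0.022, -0.75], [-0.0298, -0.0097, -0.0027, -0.031, 0.118, -0.021, -0.75]]
[[-0.0452, 0.0018, 0.0252, 0, 0.087, 0, -0.75], [-0.0472, 0.0018, 0.0212, 0, 0.088, 0, -0.75], [-0.049, 0.0018, 0.0169, 0, 0.087, 0, -0.75], [-0.0502, 0.0018, 0.0127, 0, 0.087, 0, -0.75], [-0.0511, 0.0017, 0.0082, 0, 0.087, 0, -0.75], [-0.0516, 0.0018, 0.0038, 0, 0.088, 0, -0.75]]
```

Emit:
apply_moves --pt "0 0 -0.025 0 0 0 -0.75" --pt "0 0 -0.025 0 0 0 -0.75" --pt "0 0 -0.025 0 0 0 -0.75" --pt "0 0 -0.025 0 0 0 -0.75" --pt "-0.0472 -0.0053 -0.018 0 0 0 -0.75" --pt "-0.0473 -0.0053 -0.018 0 0 0 -0.75" --pt "-0.0472 -0.0054 -0.018 0 0 0 -0.75" --pt "-0.0197 -0.002 0.0243 -0.031 0.118 -0.022 -0.75"

```text
t: 54.35
tcp_pos: [0.585, 0.3615, 0.2615]
tool_rot: [0.68, 0.582, -0.338, 0.291]
force: [0.8, -0.8, -0.4]
finger_gap: 0.874
gripper_force: 0.0
```

Emit:
apply_moves --pt "-0.0224 -0.0032 0.0218 -0.032 0.118 -0.021 -0.75" --pt "-0.0247 -0.0044 0.019 -0.031 0.117 -0.022 -0.75" --pt "-0.0267 -0.0055 0.0157 -0.031 0.118 -0.021 -0.75" --pt "-0.028 -0.0065 0.0123 -0.032 0.118 -0.022 -0.75" --pt "-0.0293 -0.0074 0.0086 -0.031 0.118 -0.021 -0.75" --pt "-0.03 -0.0083 0.005 -0.031 0.117 -0.022 -0.75" --pt "-0.03 -0.009 0.001 -0.032 0.118 -0.022 -0.75" --pt "-0.03 -0.0097 -0.0027 -0.031 0.118 -0.021 -0.75"

```text
t: 55.35
tcp_pos: [0.5197, 0.1187, 0.3012]
tool_rot: [0.668, 0.74, 0.054, 0.047]
force: [-0.5, -1.7, -0.4]
finger_gap: 0.875
gripper_force: 0.0
```

Emit:
apply_moves --pt "-0.0452 0.0018 0.0252 0 0.087 0 -0.75" --pt "-0.0472 0.0018 0.0212 0 0.088 0 -0.75" --pt "-0.049 0.0018 0.017 0 0.087 0 -0.75" --pt "-0.05 0.0018 0.0127 0 0.087 0 -0.75" --pt "-0.051 0.0017 0.008 0 0.087 0 -0.75" --pt "-0.0516 0.0018 0.004 0 0.088 0 -0.75" --pt "0 0 0 0 0 0 -0.75" --pt "0 0 0 0 0 0 -0.75"

```text
t: 56.35
tcp_pos: [0.5782, -0.1468, 0.1516]
tool_rot: [0.633, 0.726, 0.223, -0.147]
force: [-0.3, 0.2, 0.0]
finger_gap: 0.876
gripper_force: 0.0
```

Run:
```python
from chk import *
st()
C,im=save("wrist","w9")
m=((im.min(2)>140)&(im.max(2).astype(int)-im.min(2)<45)).astype('uint8')
k,l,s,ce=cv2.connectedComponentsWithStats(m);print([(s[i].tolist(),ce[i].round()) for i in range(1,k) if 500<s[i][4]<20000])
print([np.round(proj(C,face(.0387,-.11)+.028*n+w*ey)) for w in(-.068,0,.057)])
A,B=lay(.0387,-.11,off=-.006,lean=30);chk(A,B)
rows([(A-.06*B.as_matrix()[:,2],B,2),(A-.001*B.as_matrix()[:,2],B,5)],-.75)
D=cam("side");im=snapshot("side");cv2.imwrite("pics/s5.png",im[:,:,::-1]);print([np.round(proj(D,(.6,.345,z)))for z in(.004,.129)])
```

```text
t56.35 tcp [ 0.5782 -0.1468  0.1516] R [[-0.155, 0.986, 0.069], [0.854, 0.098, 0.511], [0.496, 0.138, -0.857]] gap 0.876 gf 0.0 F [-0.3  0.2  0. ] q [-0.67  0.69  1.51  0.48  1.27 -1.03]
[([136, 0, 38, 26, 540], array([159.,   9.])), ([293, 183, 59, 80, 3093], array([327., 231.])), ([150, 356, 52, 44, 1469], array([178., 382.]))]
[array([322., 290.]), array([322., 211.]), array([322., 152.])]
to go tool [-1.110e-02  1.000e-04  1.176e-01] u,v,n [ 1.000e-04  4.920e-02 -1.073e-01] rot [-0.0003 -0.0005  0.0004]
wp [ 0.584 -0.126  0.098] q [-0.63  0.76  1.55  0.51  1.16 -1.06] wrist [ 0.56 -0.28  0.35]
wp [ 0.588 -0.096  0.047] q [-0.59  0.83  1.58  0.56  1.06 -1.09] wrist [ 0.57 -0.25  0.3 ]
[[-0.0055, 0, 0.0288, 0, 0, 0, -0.75], [-0.0056, 0.0001, 0.0288, 0, -0.001, 0, -0.75], [0, 0, 0.0118, 0, 0, 0, -0.75], [0, 0, 0.0118, 0, 0, 0, -0.75], [0, 0, 0.0118, 0, 0, 0, -0.75], [0, 0, 0.0118, 0, 0, 0, -0.75], [0.0001, 0, 0.0118, 0, 0, 0, -0.75]]
[array([255., 255.]), array([252., 221.])]
```

Emit:
apply_moves --pt "-0.0055 0 0.0288 0 0 0 -0.75" --pt "-0.0056 0 0.0288 0 -0.001 0 -0.75" --pt "0 0 0.0118 0 0 0 -0.75" --pt "0 0 0.0118 0 0 0 -0.75" --pt "0 0 0.0118 0 0 0 -0.75" --pt "0 0 0.0118 0 0 0 -0.75" --pt "0 0 0.0118 0 0 0 -0.75" --pt "0 0 0 0 0 0 -0.75"

```text
t: 57.45
tcp_pos: [0.5879, -0.0962, 0.0454]
tool_rot: [0.633, 0.727, 0.223, -0.147]
force: [-0.4, 0.3, 0.7]
finger_gap: 0.877
gripper_force: 0.0
```

Emit:
apply_moves --pt "0 0 0 0 0 0 -0.75" --pt "0 0 0 0 0 0 -0.5" --pt "0 0 0 0 0 0 0.1" --pt "0 0 0 0 0 0 1" --pt "0 0 0 0 0 0 1" --pt "0 0 0 0 0 0 1" --force 70

```text
t: 58.2
tcp_pos: [0.5889, -0.0977, 0.047]
tool_rot: [0.633, 0.727, 0.223, -0.145]
force: [-1.5, -1.9, 5.6]
finger_gap: 0.642
gripper_force: 73.4
```

Run:
```python
from chk import *
st();A,B=lay(.0387,-.11,off=-.006,lean=30);chk(A,B)
s=sense();X0=s["tcp_pos"];B=Ro.from_quat(s["tool_rot"])
X,R=stand(.405,.345,0)
rows([(X0+.12*n,B,5),(np.array([.50,.12,.27]),RS(0),6),(X+[0.0,-.04,.18],R,10),(X+[0,0,.05],R,4)],1)
```

```text
t58.20 tcp [ 0.5889 -0.0977  0.047 ] R [[-0.156, 0.985, 0.071], [0.855, 0.099, 0.508], [0.494, 0.14, -0.858]] gap 0.642 gf 73.4 F [-1.5 -1.9  5.6] q [-0.59  0.83  1.58  0.56  1.06 -1.09]
to go tool [ 0.0015 -0.0004  0.0017] u,v,n [-0.0004  0.0022 -0.0007] rot [0.001  0.0014 0.0001]
wp [ 0.572 -0.099  0.166] q [-0.61  0.64  1.58  0.51  1.24 -0.99] wrist [ 0.55 -0.25  0.42]
wp [0.5  0.12 0.27] q [ 0.01  0.28  1.76  0.02  0.97 -0.1 ] wrist [0.46 0.12 0.56]
wp [0.407 0.283 0.234] q [ 0.79  0.75  1.45 -0.75  1.72  0.88] wrist [0.38 0.54 0.38]
wp [0.407 0.323 0.105] q [ 0.83  0.97  1.38 -0.71  1.63  1.01] wrist [0.38 0.58 0.25]
[[0.012, 0, -0.0208, 0, 0, 0, 1], [0.0119, 0, -0.0208, 0, 0, 0, 1], [0.012, 0.0001, -0.0208, 0, 0, 0, 1], [0.012, 0, -0.0208, 0, 0, 0, 1], [0.0119, 0, -0.0208, 0, 0, 0, 1], [0.0417, -0.0058, 0.0028, 0, -0.087, 0, 1], [0.0419, -0.0058, -0.0008, 0, -0.087, 0, 1], [0.0416, -0.0058, -0.0044, 0.001, -0.087, 0, 1]]
[[0.041, -0.0059, -0.0081, 0, -0.087, 0, 1], [0.0402, -0.0058, -0.0115, 0, -0.087, 0, 1], [0.0391, -0.0058, -0.0151, 0, -0.087, 0, 1], [0.0172, -0.008, 0.0025, 0.013, -0.105, -0.007, 1], [0.0174, -0.0079, 0.0007, 0.012, -0.104, -0.008, 1], [0.0175, -0.0077, -0.001, 0.013, -0.105, -0.007, 1], [0.0173, -0.0077, -0.0026, 0.013, -0.104, -0.007, 1], [0.017, -0.0075, -0.0044, 0.012, -0.105, -0.008, 1]]
[[0.0165, -0.0075, -0.0061, 0.013, -0.104, -0.007, 1], [0.0159, -0.0075, -0.0076, 0.013, -0.105, -0.007, 1], [0.015, -0.0075, -0.0092, 0.012, -0.104, -0.008, 1], [0.0141, -0.0075, -0.0106, 0.013, -0.105, -0.007, 1], [0.0129, -0.0075, -0.0119, 0.013, -0.105, -0.007, 1], [0.0331, 0.001, 0.0076, 0, 0, 0, 1], [0.0332, 0.001, 0.0076, 0, 0, 0, 1], [0.0331, 0.001, 0.0076, 0, 0, 0, 1]]
[[0.0331, 0.001, 0.0076, 0, 0, 0, 1]]
```

Emit:
apply_moves --pt "0.012 0 -0.0208 0 0 0 1" --pt "0.012 0 -0.0208 0 0 0 1" --pt "0.012 0 -0.0208 0 0 0 1" --pt "0.012 0 -0.0208 0 0 0 1" --pt "0.012 0 -0.0208 0 0 0 1" --pt "0.0417 -0.0058 0.0028 0 -0.087 0 1" --pt "0.042 -0.0058 -0.0008 0 -0.087 0 1" --pt "0.0416 -0.0058 -0.0044 0.001 -0.087 0 1"

```text
t: 59.2
tcp_pos: [0.5348, 0.0121, 0.2173]
tool_rot: [0.657, 0.739, 0.137, -0.05]
force: [0.6, -0.8, -1.1]
finger_gap: 0.637
gripper_force: 74.1
```

Emit:
apply_moves --pt "0.041 -0.0059 -0.008 0 -0.087 0 1" --pt "0.0402 -0.0058 -0.0115 0 -0.087 0 1" --pt "0.039 -0.0058 -0.015 0 -0.087 0 1" --pt "0.0172 -0.008 0.0025 0.013 -0.105 -0.007 1" --pt "0.0174 -0.0079 0.0007 0.012 -0.104 -0.008 1" --pt "0.0175 -0.0077 -0.001 0.013 -0.105 -0.007 1" --pt "0.0173 -0.0077 -0.0026 0.013 -0.104 -0.007 1" --pt "0.017 -0.0075 -0.0044 0.012 -0.105 -0.008 1"

```text
t: 60.2
tcp_pos: [0.4523, 0.2032, 0.2511]
tool_rot: [0.647, 0.716, -0.148, 0.216]
force: [0.5, 0.2, -3.1]
finger_gap: 0.638
gripper_force: 74.1
```

Emit:
apply_moves --pt "0.0165 -0.0075 -0.006 0.013 -0.104 -0.007 1" --pt "0.016 -0.0075 -0.0076 0.013 -0.105 -0.007 1" --pt "0.015 -0.0075 -0.0092 0.012 -0.104 -0.008 1" --pt "0.014 -0.0075 -0.0106 0.013 -0.105 -0.007 1" --pt "0.013 -0.0075 -0.012 0.013 -0.105 -0.007 1" --pt "0 0 0 0 0 0 1" --pt "0 0 0 0 0 0 1" --pt "0 0 0 0 0 0 1"

```text
t: 61.2
tcp_pos: [0.4071, 0.2835, 0.2348]
tool_rot: [0.582, 0.642, -0.335, 0.37]
force: [-0.3, -1.1, -1.9]
finger_gap: 0.634
gripper_force: 74.2
```

Run:
```python
from chk import *
st()
X,R=stand(.405,.345,0);chk(X,R)
rows([(X+[0,0,.06],R,5),(X+[0,0,.006],R,5)],1)
```

```text
t61.20 tcp [0.4071 0.2835 0.2348] R [[-0.05, 0.995, 0.086], [0.499, 0.099, -0.861], [-0.865, -0.0, -0.502]] gap 0.634 gf 74.2 F [-0.3 -1.1 -1.9] q [ 0.79  0.75  1.45 -0.74  1.72  0.88]
to go tool [0.1759 0.004  0.056 ] u,v,n [-0.0211  0.0398 -0.1791] rot [-0.0012 -0.0018 -0.0006]
wp [0.407 0.323 0.115] q [ 0.83  0.95  1.38 -0.71  1.64  1.  ] wrist [0.38 0.58 0.26]
wp [0.407 0.323 0.061] q [ 0.83  1.03  1.37 -0.7   1.59  1.04] wrist [0.38 0.58 0.21]
[[0.0248, 0.0008, 0.0052, 0, 0, 0, 1], [0.0248, 0.0008, 0.0052, 0, -0.001, 0, 1], [0.0248, 0.0008, 0.0051, -0.001, 0, 0, 1], [0.0248, 0.0008, 0.0052, 0, 0, 0, 1], [0.0248, 0.0008, 0.0052, 0, -0.001, -0.001, 1], [0.0094, 0, 0.0054, 0, 0, 0, 1], [0.0093, 0, 0.0054, 0, 0, 0, 1], [0.0094, 0, 0.0054, 0, 0, 0, 1]]
[[0.0094, 0, 0.0054, 0, 0, 0, 1], [0.0093, 0, 0.0053, 0, 0, 0, 1]]
```

Emit:
apply_moves --pt "0.0248 0.0008 0.0052 0 0 0 1" --pt "0.0248 0.0008 0.0052 0 -0.001 0 1" --pt "0.0248 0.0008 0.005 -0.001 0 0 1" --pt "0.0248 0.0008 0.0052 0 0 0 1" --pt "0.0248 0.0008 0.0052 0 -0.001 -0.001 1" --pt "0.0094 0 0.0054 0 0 0 1" --pt "0.0093 0 0.0054 0 0 0 1" --pt "0.0094 0 0.0054 0 0 0 1"

```text
t: 62.2
tcp_pos: [0.407, 0.3238, 0.0816]
tool_rot: [0.58, 0.642, -0.336, 0.371]
force: [-0.1, -0.0, -2.5]
finger_gap: 0.638
gripper_force: 74.2
```

Emit:
apply_moves --pt "0.0094 0 0.0054 0 0 0 1" --pt "0.006 0 0.0034 0 0 0 1" --pt "0 0 0 0 0 0 1" --pt "0 0 0 0 0 0 1"

```text
t: 62.7
tcp_pos: [0.4067, 0.3241, 0.0638]
tool_rot: [0.58, 0.643, -0.336, 0.371]
force: [-0.0, -0.3, -1.6]
finger_gap: 0.641
gripper_force: 74.2
```

Emit:
apply_moves --pt "0.0013 0 0.0007 0 0 0 1" --pt "0 0 0 0 0 0 1"

```text
t: 62.95
tcp_pos: [0.4067, 0.3241, 0.0623]
tool_rot: [0.58, 0.643, -0.336, 0.371]
force: [0.1, -0.1, -1.1]
finger_gap: 0.641
gripper_force: 74.2
```

Emit:
apply_moves --pt "0.0009 0 0.0005 0 0 0 1" --pt "0 0 0 0 0 0 1"

```text
t: 63.2
tcp_pos: [0.4066, 0.324, 0.0611]
tool_rot: [0.58, 0.643, -0.336, 0.371]
force: [0.1, -0.7, -2.1]
finger_gap: 0.639
gripper_force: 74.2
```

Emit:
apply_moves --pt "0.0009 0 0.0005 0 0 0 1" --pt "0 0 0 0 0 0 1"

```text
t: 63.45
tcp_pos: [0.4066, 0.324, 0.06]
tool_rot: [0.58, 0.643, -0.336, 0.371]
force: [0.1, -0.8, -1.8]
finger_gap: 0.646
gripper_force: 74.2
```

Emit:
apply_moves --pt "0.0009 0 0.0005 0 0 0 1" --pt "0 0 0 0 0 0 1"

```text
t: 63.7
tcp_pos: [0.4066, 0.3241, 0.0589]
tool_rot: [0.58, 0.643, -0.336, 0.371]
force: [-0.7, 0.3, -2.4]
finger_gap: 0.637
gripper_force: 74.2
```

Emit:
apply_moves --pt "0.0009 0 0.0005 0 0 0 1" --pt "0 0 0 0 0 0 1"

```text
t: 63.95
tcp_pos: [0.4066, 0.3241, 0.0584]
tool_rot: [0.58, 0.642, -0.336, 0.371]
force: [-0.3, 0.8, -1.1]
finger_gap: 0.638
gripper_force: 74.3
```

Emit:
apply_moves --pt "0.0007 0 0.0004 0 0 0 1" --pt "0 0 0 0 0 0 1"

```text
t: 64.2
tcp_pos: [0.4066, 0.3241, 0.0584]
tool_rot: [0.58, 0.642, -0.336, 0.372]
force: [-1.7, 0.5, 6.0]
finger_gap: 0.636
gripper_force: 74.5
```

Contact. Release, retreat, and check.

Emit:
apply_moves --pt "-0.0005 0 -0.0003 0 0 0 -0.3" --pt "0 0 0 0 0 0 -0.35" --pt "0 0 0 0 0 0 -0.5" --pt "0 0 0 0 0 0 -0.7" --pt "0 0 0 0 0 0 -0.75" --pt "0 0 0 0 0 0 -0.75"

```text
t: 64.95
tcp_pos: [0.4066, 0.3241, 0.0577]
tool_rot: [0.58, 0.643, -0.336, 0.371]
force: [0.2, 0.3, -0.4]
finger_gap: 0.873
gripper_force: 0.0
```

Emit:
apply_moves --pt "0 0 -0.025 0 0 0 -0.75" --pt "0 0 -0.025 0 0 0 -0.75" --pt "0 0 -0.025 0 0 0 -0.75" --pt "0 0 -0.025 0 0 0 -0.75" --pt "-0.045 0 -0.026 0 0 0 -0.75" --pt "-0.045 0 -0.026 0 0 0 -0.75" --pt "-0.045 0 -0.026 0 0 0 -0.75" --pt "0 0 0 0 0 0 -0.75"

```text
t: 65.95
tcp_pos: [0.399, 0.4119, 0.2683]
tool_rot: [0.582, 0.643, -0.332, 0.371]
force: [0.4, -0.4, 0.4]
finger_gap: 0.874
gripper_force: 0.0
```

Run:
```python
from h import *
st();im=snapshot("side")[:,:,::-1];sc=snapshot("scene")[:,:,::-1]
a=cv2.resize(im[170:320,200:400],(800,600)[:1]*1+(600,) if 0 else (533,400));b=cv2.resize(sc[130:280,130:430],(800,400))
b=cv2.resize(b,(600,300));c=np.zeros((600,800,3),np.uint8);c[:300,:400]=cv2.resize(im[170:320,200:400],(400,300));c[300:,:600]=b
cv2.imwrite("pics/fin.png",c)
```

```text
t65.95 tcp [0.399  0.4119 0.2683] R [[-0.046, 0.995, 0.091], [0.502, 0.102, -0.859], [-0.864, 0.006, -0.504]] gap 0.874 gf 0.0 F [ 0.4 -0.4  0.4] q [ 0.92  0.83  1.12 -0.7   1.97  0.81]
```

View pics/fin.png

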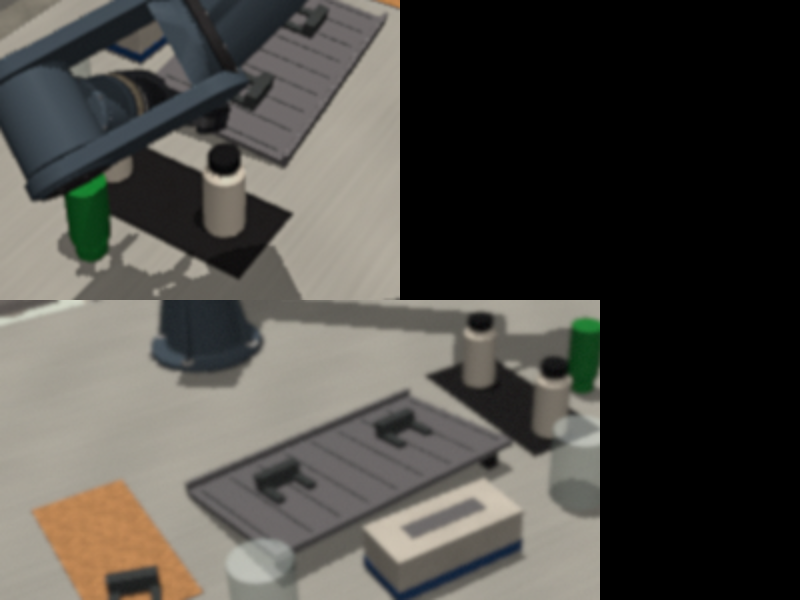

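The final view shows both bottles standing cap up on the mat at (480,350) and (552,398). The chocks are still on the board, the bystanders are untouched and the gripper is clear.

```bash
python3 -c "
from station import *
print(sign_off())"
```

```text
the job is handed in; nothing more can be done
None
```

Job handed in: both bottles lay still on their sides against their chocks for well over five seconds, and now stand upright, cap up, on the mat; no result came back when I handed it in.

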